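Clamp the block eraser in the bench vice with its star handwheel

TASK

Stand the block eraser on its long edge, the way it stands on the bench, in the open vice between the jaws, so that it can be carved into a stamp. Then tighten the vice with its star handwheel, pushing it round spoke by spoke, until the jaws hold the eraser firmly but do not squash it. Push the wheel gently and leave the things around the vice where they are.

Things in the scene. Friction and masses are not known exactly. Their poses are not given: they have to be found in the camera images.
- vice: Small grey bench vice on a round pedestal (104 mm across), fixed to the bench. Origin under the pedestal's centre, on the bench; z up, y along the screw. Its body, 130 mm along y, 56 mm wide along x, has a flat top (the bed) 85 mm above the bench. The fixed jaw (50 mm wide, 15 mm high, top 100 mm above the bench) stands on the +y end, the handwheel is on the -y end.
- bed (a point): Point on the bed at the foot of the fixed jaw's gripping face, midway along it: in the vice's axes x 0, y +25, z 85 mm. Axes as the vice's; the open space between the jaws is on its -y side. The eraser goes here: its 22 mm width across the gap, its length along x with its middle at x = 0.
- jaw: Sliding jaw, a block 50 x 25 x 16 mm on the bed. Origin at the bottom middle of its gripping face, which looks to the vice's +y; axes as the vice's. At the start it stands 34 to 40 mm from the fixed jaw. Only the handwheel drives it: 5 mm towards the fixed jaw per radian (31 mm a turn). After first touch less than a millimetre more makes the whole squeeze: it has to be felt.
- wheel: Black star handwheel in an upright plane: hub 32 mm across, six bare round spokes 12 mm thick, 60 degrees apart, reaching 60 mm from the axis. Origin at its centre: in the vice's axes x 0, y -100, z 68 mm. Its own y is the screw axis, pointing to the jaws; one spoke lies along its own +z. It turns with its spokes and stays where it is left, also under load.
- wheel_top (a point): Highest point of the circle that the spoke ends run on, fixed to the vice, 128 mm above the bench; axes as the vice's. To close the jaw, the spokes passing here must move towards the vice's +x (clockwise seen from the wheel's end of the vice; right-hand turn about +y). A spoke bears a push of up to 25 N. Fingers rub on the plastic spokes with a friction of roughly 0.6 to 1.
- screw_end (a point): Where the screw leaves the vice block; in the vice's axes x 0, y -65, z 68 mm. The screw is stiff: running free the wheel takes 0.32 N m (about 6 N near a spoke's end), and each 10 N of jaw squeeze adds 0.05 N m. The eraser is firmly held at 20 to 60 N of squeeze, that is at 0.42 to 0.62 N m while turning; over 70 N it is squashed.
- eraser: Red block eraser, 60 mm long (its own x), 22 mm wide (y), 34 mm high (z), about 60 g, standing on the bench on its long narrow side. Origin at the centre of its underside.
- mug: Aluminium mug, 76 mm across, 85 mm high, bystander. Origin at the centre of its underside.
- pen_case: Glass pen case lying flat, 170 x 46 x 22 mm (x, y, z), bystander. Origin at the centre of its underside.
- tin_box: Shut tin geometry box with a hinged lid, 62 x 162 x 23 mm (x, y, z), bystander. Origin at the centre of its underside.
- caddy: Round blue plastic turntable caddy with four cups of pens, 136 mm across, 175 mm high over the pens, bystander. Origin at the centre of its underside.
There are look-alikes about, which are no part of the job. What is meant by the vice is not pink, and is the larger of those in its own colour. Of the things that look like the eraser, take the one that is farthest to the robot's left at the start.

How it is judged (in metres and radians):
On the way, in this order (a step that is already met when the one before it is completed fails the run):
1. the eraser stands on the vice bed between the jaws, let go (x of eraser in the frame of bed between -0.015 and 0.015 m and y of eraser in the frame of bed between -0.032 and -0.008 m and z of eraser in the frame of bed between -0.004 and 0.004 m and angle between eraser's own z axis and vertical below 0.15 rad and contact force between the fingers and eraser below 0.2 N), for 0.2 s.
2. the sliding jaw squeezes the eraser with at least 20 N (contact force between jaw and eraser above 20 N), for 0.3 s.
At the end, for the whole second after the job is handed in: The eraser stands upright (within 0.1 rad) on the vice bed (within 4 mm), square to the jaws (0.1 rad), its middle within 15 mm of the jaws' middle and its side against the fixed jaw (centre 8 to 14 mm from the jaw face), squeezed by the sliding jaw with 20 to 60 N; eraser and wheel at rest (contact force between jaw and eraser between 20 and 60 N and x of eraser in the frame of bed between -0.015 and 0.015 m and y of eraser in the frame of bed between -0.014 and -0.008 m and z of eraser in the frame of bed between -0.004 and 0.004 m and angle between eraser's own z axis and vertical below 0.1 rad and angle between the x axis of eraser and the x axis of bed, either way round below 0.1 rad and linear speed of eraser below 0.01 m/s and angular speed of wheel below 0.05 rad/s); the robot touches nothing.
It fails at once if the eraser is squashed: the jaw squeezes it with more than 70 N (contact force between jaw and eraser above 70 N).
It fails at once if the wheel is pushed with more than 25 N (contact force between any of the fingers, the arm and wheel above 25 N).
It fails at once if a thing around the vice is shifted more than 20 mm or tipped (distance of any of mug, pen_case, tin_box, caddy from where it was at the start of the episode above 0.02 m or angle between any of mug, caddy's own z axis and vertical above 0.3 rad).
It also fails if it takes over 72 s, if anything falls off the work surface, if the arm or the gripper's body presses on something with over 40 N, if the wrist force passes 120 N, or if a joint passes its speed limit or range.

ROBOT

A 6-joint arm with a two-finger parallel gripper is mounted at the origin on the work surface. World frame = base frame: x ahead of the robot, y to its left, z up, the work surface at z = 0. Lengths are in mm, angles in rad, forces in N, time in s.
With the tool pointing down it reaches from about 250 to 800 mm from the base axis. Payload 3.9 kg.
Tool frame: the origin (TCP) lies at the very end of the fingers, on their centre line; the grasp point (between the pads) lies 19 mm behind it (manip.pinch_z is the distance from the TCP to the grasp point, in mm); z points along the fingers, y is the direction in which the jaws open and shut (so a half turn about z gives the same grasp; the last joint's range is limited). The gripper opens to 85 mm and grips with 20 to 120 N. Pads are 22 mm wide; open, the fingers measure 114 mm over their backs; the gripper's body (76 mm by 85 mm) begins 54 mm behind the grasp point. The pads swing forward as they close: fully open they stand 13 mm farther back than shut.
Start: joints at [-1.316, 0.26, -0.138, 1.173, 0, 1.571], TCP at [132.323, -508.041, 231.304] pointing down, gripper open.
Joint ranges: [-2.78, 2.78], [-0.83, 1.72], [-1.28, 1.37], [-1.9, 2.12], [-1.57, 1.48], [-3.14, 3.14]. Speed limits (rad/s): [2.57, 2.57, 3.14, 3.14, 3.14, 3.14].

INTERFACE

Orientations are given as a unit quaternion [w, x, y, z].
In Python, from station import manip, optics gives the robot as it stands.
- The arm moves only by the shell command python3 -m handwheel 'ROWS' [FORCE]. ROWS is JSON, a list of rows, each an object of numbers: "tx", "ty", "tz": the shift along the world's x, y, z in units of 50 mm (1.0 is 50 mm); "wx", "wy", "wz": the turn, a rotation vector about the world's x, y, z in units of 10 degrees (1.0 is 10 degrees); "gripper": the closure in counts, from 0 (fully open) to 255 (shut). A call has 1 to 5 rows; each row shifts and turns the commanded pose from where the row before left it; what a row does not reach is not made up. A row lasts 1/8 s, in which the tool goes at most 62.5 mm and 10.7 degrees, less where a joint would pass 70% of its speed; a pose out of reach is approached as far as the arm can. A call is refused whole if a number of a shift passes 1 or a number of a turn 1, either way. A call with a gripper value outside its range is refused whole. The fingers move at their own pace and stop on an object; FORCE is the grip in N (left out, the last holds). Time passes only in rows, so rows that do not move let the fingers close. It gives the time, the measured TCP pose, the force and the opening at its end, in the units of the state.
- manip.get_obs(): the state, without advancing time (a new reading comes with each control period).
- optics.snapshot(name): name is "side" or "top"; returns (picture, depth): 384x512x3 uint8, red, green, blue; 384x512 float32, mm along the optical axis (not along the pixel's ray), 0 where there is no reading.
- optics.camera_params(name): a dict with "intrinsics" (3x3 intrinsics, pixels), "distortion" ([k1, k2, p1, p2, k3] as OpenCV has them; the pictures are not rectified), "xyz" and "attitude" of the camera in the world. Camera axes: x right, y down, z forward; pixel columns grow to the right and rows downward; lengths in mm; the calibration is good to about 2 mm. A picture is of the moment at which its call begins. camera_params takes no time and is no camera call.
- manip.job_done(): hands the job in, once; it reports no verdict.
The state is a dict: "t": time; "qpos": joint angles; "dq": joint speeds; "tau": joint torques, N m; "position": TCP position; "ee_rot": TCP orientation; "contact_force": force on the tool from outside, world axes, zero at the start; "torque": the same for the moment, N m; "grip_width": finger opening in mm.
Only numpy, scipy, OpenCV 4.12 (cv2) and the standard library are available. Lean on these libraries where they do the work, as an engineer would, in place of code of your own. Each camera call takes 0.05 s, during which the arm holds its last target.

## Working session

There is one attempt and no reset: what is moved stays moved. The work goes in short steps, Python scripts to look and compute and a shell command to move; the robot and the scene stay as the last step left them, time stands still between calls to the robot, and variables do not carry over. Pictures are saved under pics/ and viewed, and the job is handed in when it is done.

```bash
ls -la; mkdir -p pics
python3 - <<'E'
from station import manip, optics
import cv2
o=manip.get_obs(); print(o)
for n in("side","top"):
    p,d=optics.snapshot(n); cv2.imwrite(f"pics/{n}0.png",p[:,:,::-1]); print(n,optics.camera_params(n))
    import numpy as np; np.savez(f"{n}0.npz",p=p,d=d)
E
```

```text
total 12
drwxr-xr-x  3 agent agent 4096 Dec  7 06:47 .
drwxr-xr-x 23 root  root  4096 Dec  7 06:46 ..
drwxr-xr-x  2 agent agent 4096 Dec  7 06:47 pics
{'t': 0.0, 'qpos': array([-1.31598773e+00,  2.60658959e-01, -1.39378580e-01,  1.17271930e+00,
       -8.99833505e-06,  1.57080978e+00]), 'dq': array([-0.00123278,  0.00038295, -0.00068576,  0.00042535,  0.00105599,
        0.0009561 ]), 'tau': array([-6.05920086e-04, -4.05675495e+01,  2.53922260e+01,  1.86116580e-02,
       -2.54158465e-05,  2.60672465e-06]), 'position': array([ 132.15382414, -507.37749061,  230.47446242]), 'ee_rot': array([-9.71739282e-04,  9.91895422e-01,  1.27053181e-01, -1.29020570e-04]), 'contact_force': array([-0.29566425,  0.30069709, -1.1473412 ]), 'torque': array([ 0.00843783, -0.01893527,  0.018562  ]), 'grip_width': 85.25599343442904}
side {'intrinsics': array([[467.70009507,   0.        , 263.99590843],
       [  0.        , 467.70009507, 183.55605441],
       [  0.        ,   0.        ,   1.        ]]), 'distortion': array([-0.16384935,  0.        ,  0.        ,  0.        ,  0.        ]), 'xyz': array([-21.11238094, 582.79520902, 903.08936949]), 'attitude': array([ 0.14773952, -0.35011217,  0.85488466, -0.35322334])}
top {'intrinsics': array([[395.92560624,   0.        , 255.65148993],
       [  0.        , 395.92560624, 192.79157621],
       [  0.        ,   0.        ,   1.        ]]), 'distortion': array([0.03843567, 0.        , 0.        , 0.        , 0.        ]), 'xyz': array([4.07387264e+02, 3.56009840e-01, 1.09836829e+03]), 'attitude': array([-0.05902719,  0.71120505, -0.69896221,  0.04642189])}
```

View pics/top0.png

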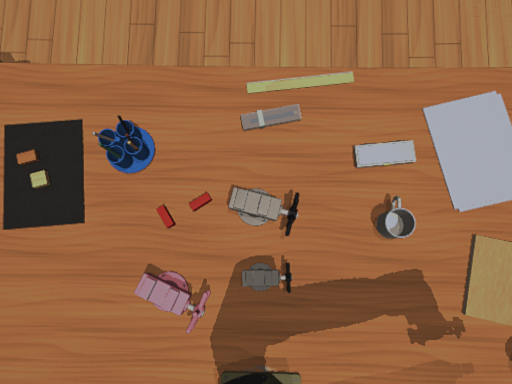

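View pics/side0.png

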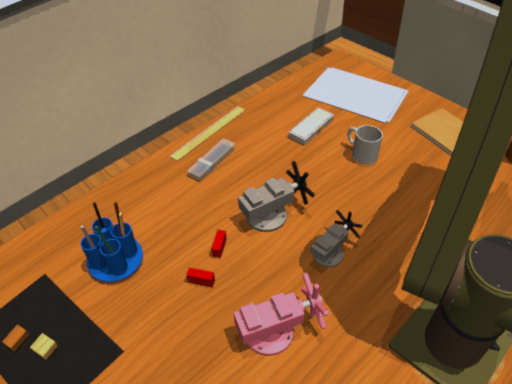

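The top view has image up = +x and image left = +y.
- Vice candidates: pink (165,295), large grey (257,204), small grey (262,278). The large grey one is meant, because it is not pink and is the larger of the greys.
- Eraser candidates: red (166,216) and red (200,201). Orange (27,157) and yellow (39,179) on the mat have a different colour and size. The red at (166,216) is the leftmost red.

Next I'll take an enlarged crop and measure.

```bash
cat > h.py <<'E'
import numpy as np, cv2
from scipy.spatial.transform import Rotation as R
from station import manip, optics
def cam(n):
    c=optics.camera_params(n); q=c["attitude"]
    return c["intrinsics"],c["distortion"],c["xyz"],R.from_quat([q[1],q[2],q[3],q[0]]).as_matrix()
def rays(n,uv):
    K,D,X,M=cam(n); a=cv2.undistortPoints(np.asarray(uv,float).reshape(-1,1,2),K,D).reshape(-1,2)
    return X,np.c_[a,np.ones(len(a))]@M.T, np.c_[a,np.ones(len(a))]
def plane(n,uv,z):
    X,r,_=rays(n,uv); return X+r*((z-X[2])/r[:,2])[:,None]
def cloud(n,d):
    v,u=np.mgrid[:384,:512]; X,r,_=rays(n,np.c_[u.ravel(),v.ravel()])
    return (X+r*d.reshape(-1,1)).reshape(384,512,3)
def proj(n,P):
    K,D,X,M=cam(n); c=(np.asarray(P,float).reshape(-1,3)-X)@M
    return cv2.projectPoints(c,np.zeros(3),np.zeros(3),K,D)[0].reshape(-1,2)
def crop(n,p,box,k,name):
    u0,v0,u1,v1=box; cv2.imwrite(name,cv2.resize(p[v0:v1,u0:u1,::-1],None,fx=k,fy=k,interpolation=cv2.INTER_CUBIC))
E
python3 - <<'E'
from h import *
for n in("top","side"):
    z=np.load(n+"0.npz");p,d=z["p"],z["d"]; C=cloud(n,d); hsv=cv2.cvtColor(p,cv2.COLOR_RGB2HSV)
    m=(((hsv[...,0]<4)|(hsv[...,0]>174))&(hsv[...,1]>200)&(hsv[...,2]>60)).astype(np.uint8)
    k,l,s,c=cv2.connectedComponentsWithStats(m)
    for i in range(1,k):
        if s[i,4]>40:
            P=C[l==i]; print(n,s[i],c[i],np.median(P,0),P[:,2].max())
            t=P[P[:,2]>28] 
            if len(t)>10: 
                print(' top',len(t),t.mean(0),cv2.minAreaRect(t[:,:2].astype(np.float32)))
z=np.load("top0.npz");crop("top",z["p"],(90,110,340,350),3,"pics/top0c.png")
z=np.load("side0.npz");crop("side",z["p"],(170,140,370,290),4,"pics/side0c.png")
z=np.load("top0.npz");C=cloud("top",z["d"]); print("bench z",np.median(C[230:260,100:200,2]))
E
```

```text
side [212 230  13  27 236] [218.32627119 243.16525424] [532.55666696 181.57527784  31.63407384] 35.74474735695071
 top 179 [537.75232888 176.60921815  32.16572775] ((538.8388671875, 175.23193359375), (21.247127532958984, 58.6420783996582), 33.46513748168945)
side [187 269  27  17 347] [200.28242075 276.94524496] [493.96325601 270.99931463  30.74866373] 903.0893694864562
 top 204 [491.01448001 272.01145642  41.10559818] ((240.80960083007812, 409.038330078125), (55.103851318359375, 626.2122802734375), 61.46884536743164)
bench z 1.0590973827958123
```

View pics/top0c.png

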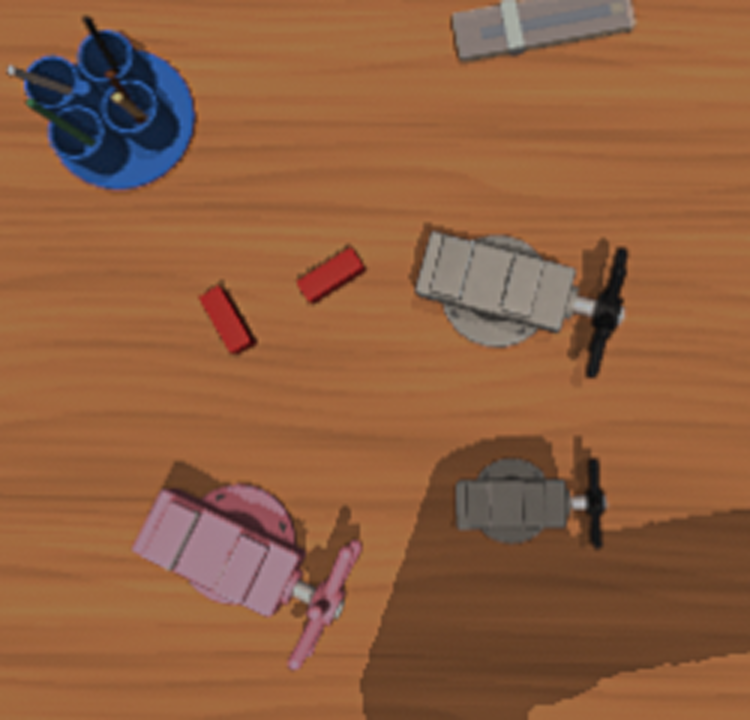

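View pics/side0c.png

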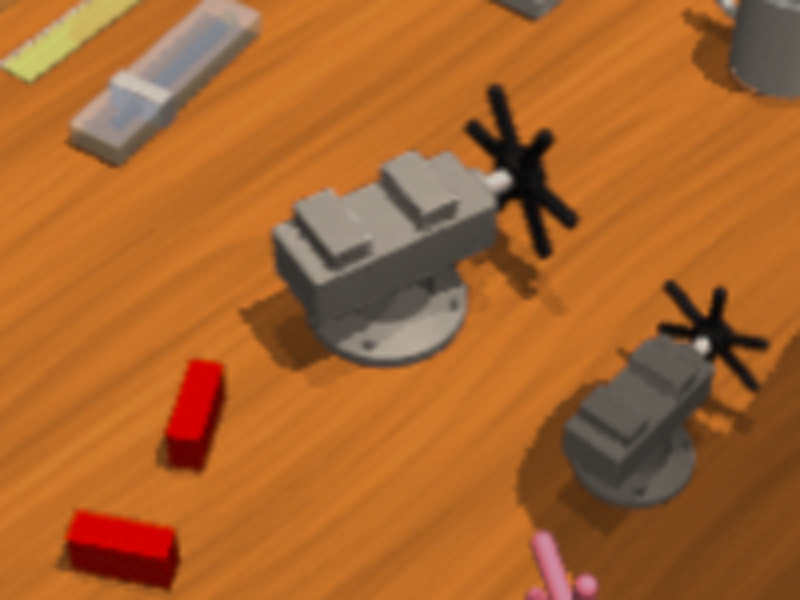

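The crops confirm it. The eraser is the red block at top (166,216) / side (200,277), with y≈272 against 176 for the other. The vice is the large grey one at top (257,204), with its wheel on the right (-y). Now the precise poses.

Run:
```python
from h import *
T=np.load("top0.npz");p,d=T["p"],T["d"];hsv=cv2.cvtColor(p,cv2.COLOR_RGB2HSV);C=cloud("top",d)
m=(((hsv[...,0]<6)|(hsv[...,0]>172))&(hsv[...,1]>190)&(hsv[...,2]>140)).astype(np.uint8)
k,l,s,c=cv2.connectedComponentsWithStats(m)
for i in range(1,k):
    if s[i,4]>40:
        print(s[i],c[i]); ct=cv2.findContours((l==i).astype(np.uint8),0,1)[0][0]
        r=cv2.minAreaRect(plane("top",np.argwhere(l==i)[:,::-1],34)[:,:2].astype(np.float32)); print(r)
        print(cv2.boxPoints(r), C[l==i].mean(0))
# vice clouds both cams
for n in("top","side"):
    z=np.load(n+"0.npz");d=z["d"];C=cloud(n,d);P=C.reshape(-1,3);P=P[(d.ravel()>0)]
    b=(P[:,0]>430)&(P[:,0]<640)&(P[:,1]>-130)&(P[:,1]<130)&(P[:,2]>40)&(P[:,2]<140)
    Q=P[b]
    print(n,len(Q),np.histogram(Q[:,2],bins=np.arange(40,140,5)))
    for lo,hi in((80,90),(95,105),(78,105)):
        t=Q[(Q[:,2]>lo)&(Q[:,2]<hi)&(Q[:,1]>-30+0*Q[:,1])]; print(lo,hi,len(t),t.mean(0),cv2.minAreaRect(t[:,:2].astype(np.float32)))
    w=Q[(z["p"].reshape(-1,3)[d.ravel()>0][b].max(1)<50)]; print("dark",len(w),w.mean(0),w.min(0),w.max(0))
```

```text
[190 193  20  12  56] [199.92857143 198.375     ]
((548.9595336914062, 174.69873046875), (13.401240348815918, 55.62548065185547), 23.898944854736328)
[[531.5658  197.41226]
 [554.1011  146.55603]
 [566.3533  151.9852 ]
 [543.818   202.84143]] [549.37393241 171.81815694  35.16298293]
[157 206  12  19  95] [162.54736842 213.65263158]
((503.0835876464844, 267.56463623046875), (49.08275604248047, 19.169841766357422), 32.142112731933594)
[[477.20428 262.62396]
 [487.403   246.39226]
 [528.9629  272.5053 ]
 [518.76416 288.737  ]] [505.20269057 268.20397598  46.54488128]
top 1468 (array([  2,   3,   9,   4,  16,  27,  53,  98, 271, 467,  31, 109, 301,
        28,  12,  18,  17,   2,   0]), array([ 40,  45,  50,  55,  60,  65,  70,  75,  80,  85,  90,  95, 100,
       105, 110, 115, 120, 125, 130, 135]))
80 90 558 [531.81529117  26.10357478  85.86127247] ((534.3271484375, 24.927616119384766), (123.49372100830078, 56.19825744628906), 76.11902618408203)
95 105 389 [535.4128209   30.08427152 101.17221036] ((535.4212646484375, 29.147462844848633), (87.88858032226562, 50.287410736083984), 75.9213
[... 423 characters left out ...]
ay([ 40,  45,  50,  55,  60,  65,  70,  75,  80,  85,  90,  95, 100,
       105, 110, 115, 120, 125, 130, 135]))
80 90 518 [527.70023882  33.43651753  83.96596072] ((532.7548217773438, 24.81418228149414), (125.69854736328125, 58.10383605957031), 76.77813720703125)
95 105 345 [532.52296627  30.83963208  98.92861484] ((534.2316284179688, 29.7903995513916), (87.54576873779297, 52.19318771362305), 75.02565002441406)
78 105 946 [528.75330505  33.01256025  89.73617243] ((532.7532958984375, 24.831748962402344), (125.6551742553711, 58.22896957397461), 76.85658264160156)
dark 257 [502.46304274 -68.63547362  79.83830397] [450.39411844 -88.11995031  41.37351631] [558.47114749 -54.75879867 125.72757219]
```

Run:
```python
from h import *
for n in("top","side"):
    z=np.load(n+"0.npz");p=z["p"].astype(int);d=z["d"];C=cloud(n,d)
    hsv=cv2.cvtColor(z["p"],cv2.COLOR_RGB2HSV)
    grey=(hsv[...,1]<70)&(p.max(2)>60)
    b=grey&(C[...,0]>440)&(C[...,0]<640)&(C[...,1]>-60)&(C[...,1]<120)&(C[...,2]>79)&(C[...,2]<108)
    Q=C[b]; r=cv2.minAreaRect(Q[:,:2].astype(np.float32)); print(n,"body",len(Q),r)
    # red eraser
    red=(p[...,0]>1.9*p[...,1]+20)&(p[...,1]<60)&(np.abs(p[...,1]-p[...,2])<25)
    e=red&(C[...,1]>225)&(C[...,1]<320)&(C[...,0]>440)&(C[...,0]<560)
    for f in ("all",):
        uv=np.argwhere(e)[:,::-1]; print("eraser",len(uv),uv.min(0),uv.max(0),"zhist",np.histogram(C[e][:,2],bins=[-5,5,10,15,20,25,30,33,36,40,60])[0])
        t=e&(C[...,2]>31)&(C[...,2]<40); print(" top",t.sum(),C[t].mean(0),cv2.minAreaRect(C[t][:,:2].astype(np.float32)))
        uv=np.argwhere(e).astype(float)[:,::-1]
        print(" V-split", np.percentile(p[...,0][e],[10,30,50,70,90]))
```

```text
top body 1091 ((532.84765625, 19.118972778320312), (134.66094970703125, 56.22713088989258), 76.25536346435547)
eraser 191 [157 205] [174 227] zhist [ 0  0  1  4  4  9 33 78 60  2]
 top 163 [500.39469604 264.97076059  35.25929847] ((500.8461608886719, 265.6639709472656), (58.15027618408203, 21.868175506591797), 31.538257598876953)
 V-split [ 88. 162. 162. 163. 165.]
side body 953 ((530.6970825195312, 20.7655029296875), (134.52259826660156, 55.94961166381836), 76.77813720703125)
eraser 364 [187 269] [214 286] zhist [ 14  32  30  31  38  34 103  74   8   0]
 top 163 [496.1953341  268.45679808  33.21901449] ((496.587646484375, 268.2392578125), (56.494781494140625, 19.986099243164062), 32.71815490722656)
 V-split [ 95.   96.9 133.  209.  209. ]
```

```bash
python3 -m handwheel '[{"tx":0.8,"ty":0.8,"wz":0.7},{"tx":0.8,"ty":0.8,"wz":0.7},{"tx":0.8,"ty":0.8,"wz":0.7},{"tx":0.8,"ty":0.8,"wz":0.7},{"tx":0.8,"ty":0.8,"wz":0.7}]' 40
python3 -m handwheel '[{"tx":0.3,"ty":0.95,"wz":0.7},{"tx":0.3,"ty":0.95,"wz":0.7},{"tx":0.3,"ty":0.95,"wz":0.7},{"tx":0.3,"ty":0.95,"wz":0.7},{"tx":0.3,"ty":0.95,"wz":0.7}]'
python3 -m handwheel '[{"tx":0.3,"ty":0.95,"wz":0.7},{"tx":0.3,"ty":0.95,"wz":0.7},{"tx":0.3,"ty":0.95,"wz":0.7},{"tx":0.3,"ty":0.95,"wz":0.7},{"tx":0.3,"ty":0.95,"wz":0.7}]'
cat >> h.py <<'E'
def tool():
    o=manip.get_obs(); q=o["ee_rot"]; M=R.from_quat([q[1],q[2],q[3],q[0]]).as_matrix()
    return o["t"],o["position"],M
def goto(P,ang):
    t,p,M=tool(); a=np.degrees(np.arctan2(M[1,1],M[0,1])); da=(ang-a+90)%180-90
    zt=M[:,2]; e=np.cross(zt,[0,0,-1])
    print("t %.2f pos %s toolyang %.2f tilt(10deg) %s | shift units %s (mm %s) wz units %.3f"%(t,p.round(1),a,np.degrees(e).round(2)/10,((P-p)/50).round(3),(P-p).round(1),da/10))
E
python3 -c "
from h import *
goto(np.array([498.5,267,90]),32)"
```

```text
t 0.10 pos [ 132.2 -507.5  230.6] toolyang -75.40 tilt(10deg) [-0.009 -0.002 -0.   ] | shift units [ 7.326 15.49  -2.811] (mm [ 366.3  774.5 -140.6]) wz units -7.260invalid input
invalid input
invalid input
```

```bash
python3 -m handwheel --help; python3 -m handwheel '[{"tx":0.8,"ty":0.8,"tz":0,"wx":0,"wy":0,"wz":0.7,"gripper":0},{"tx":0.8,"ty":0.8,"tz":0,"wx":0,"wy":0,"wz":0.7,"gripper":0}]'
```

```text
t: 0.35
position: [212.7, -427.2, 230.7]
ee_rot: [-0.0, 0.969, 0.248, 0.0]
contact_force: [0.8, -0.3, -0.3]
grip_width: 85.5invalid input: not JSON, or not a number
```

```bash
python3 -m handwheel '[{"tx":0.8,"ty":0.8,"tz":0,"wx":0,"wy":0,"wz":0.7,"gripper":0},{"tx":0.8,"ty":0.8,"tz":0,"wx":0,"wy":0,"wz":0.7,"gripper":0},{"tx":0.8,"ty":0.8,"tz":0,"wx":0,"wy":0,"wz":0.7,"gripper":0},{"tx":0.3,"ty":0.95,"tz":0,"wx":0,"wy":0,"wz":0.7,"gripper":0},{"tx":0.3,"ty":0.95,"tz":0,"wx":0,"wy":0,"wz":0.7,"gripper":0}]'
python3 -m handwheel '[{"tx":0.3,"ty":0.95,"tz":0,"wx":0,"wy":0,"wz":0.7,"gripper":0},{"tx":0.3,"ty":0.95,"tz":0,"wx":0,"wy":0,"wz":0.7,"gripper":0},{"tx":0.3,"ty":0.95,"tz":0,"wx":0,"wy":0,"wz":0.7,"gripper":0},{"tx":0.3,"ty":0.95,"tz":0,"wx":0,"wy":0,"wz":0.7,"gripper":0},{"tx":0.3,"ty":0.95,"tz":0,"wx":0,"wy":0,"wz":0.7,"gripper":0}]'
python3 -c "
from h import *
goto(np.array([498.5,267,90]),32)"
```

```text
t: 0.98
position: [362.7, -211.3, 230.9]
ee_rot: [-0.0, 0.849, 0.529, -0.0]
contact_force: [0.1, -0.0, 0.4]
grip_width: 85.4
t: 1.6
position: [437.4, 26.1, 231.1]
ee_rot: [-0.0, 0.651, 0.759, -0.0]
contact_force: [1.1, 0.7, 0.2]
grip_width: 84.9
t 1.60 pos [437.4  26.1 231.1] toolyang 8.84 tilt(10deg) [ 0.001 -0.001  0.   ] | shift units [ 1.223  4.819 -2.822] (mm [  61.1  240.9 -141.1]) wz units 2.316
```

```bash
python3 -m handwheel '[{"tx":0.24,"ty":0.96,"tz":0,"wx":0,"wy":0,"wz":0.46,"gripper":0},{"tx":0.24,"ty":0.96,"tz":-0.4,"wx":0,"wy":0,"wz":0.46,"gripper":0},{"tx":0.24,"ty":0.96,"tz":-0.6,"wx":0,"wy":0,"wz":0.46,"gripper":0},{"tx":0.24,"ty":0.96,"tz":-0.6,"wx":0,"wy":0,"wz":0.46,"gripper":0},{"tx":0.24,"ty":0.96,"tz":-0.6,"wx":0,"wy":0,"wz":0.46,"gripper":0}]'
python3 - <<'E'
from h import *
goto(np.array([498.5,267,7]),32)
for n in("side","top"):
    p,d=optics.snapshot(n); np.savez(n+"1.npz",p=p,d=d)
    if n=="side": crop(n,p,(100,170,300,320),4,"pics/s1.png")
    else: crop(n,p,(90,130,290,280),4,"pics/t1.png")
t,pos,M=tool()
print("tip proj",proj("side",pos),proj("top",pos))
E
```

```text
t: 2.22
position: [497.3, 266.0, 120.0]
ee_rot: [-0.0, 0.487, 0.874, -0.0]
contact_force: [0.2, -0.6, -0.4]
grip_width: 84.8
t 2.23 pos [497.3 266.  120. ] toolyang 31.76 tilt(10deg) [ 0.002 -0.001  0.   ] | shift units [ 0.024  0.02  -2.26 ] (mm [   1.2    1.  -113. ]) wz units 0.024
tip proj [[195.94096817 250.96982359]] [[155.43709707 214.43776599]]
```

View pics/s1.png

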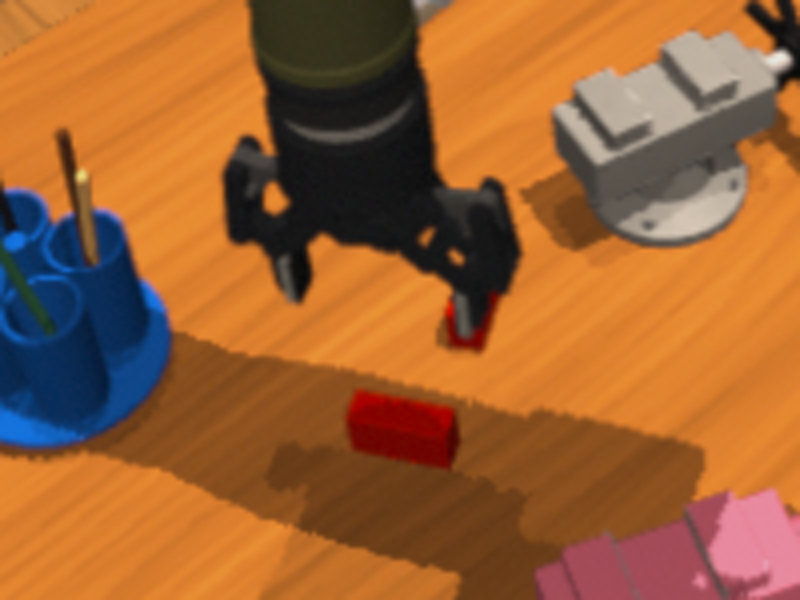

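View pics/t1.png

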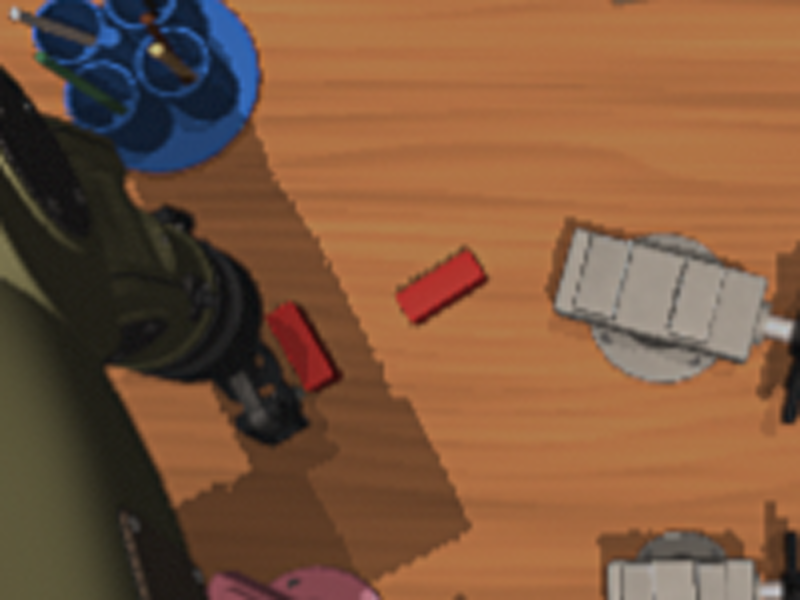

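Both views show the gripper above the eraser. In the side crop the fingertips are at (292,300) and (465,335), straddling the eraser lengthwise. Descending.

```bash
python3 -m handwheel '[{"tx":0.02,"ty":0.02,"tz":-0.8,"wx":0,"wy":0,"wz":0.02,"gripper":0},{"tx":0,"ty":0,"tz":-0.8,"wx":0,"wy":0,"wz":0,"gripper":0},{"tx":0,"ty":0,"tz":-0.45,"wx":0,"wy":0,"wz":0,"gripper":0},{"tx":0,"ty":0,"tz":-0.2,"wx":0,"wy":0,"wz":0,"gripper":0},{"tx":0,"ty":0,"tz":0,"wx":0,"wy":0,"wz":0,"gripper":0}]'
python3 -m handwheel '[{"tx":0,"ty":0,"tz":0,"wx":0,"wy":0,"wz":0,"gripper":60},{"tx":0,"ty":0,"tz":0,"wx":0,"wy":0,"wz":0,"gripper":90},{"tx":0,"ty":0,"tz":0,"wx":0,"wy":0,"wz":0,"gripper":120},{"tx":0,"ty":0,"tz":0,"wx":0,"wy":0,"wz":0,"gripper":120},{"tx":0,"ty":0,"tz":0,"wx":0,"wy":0,"wz":0,"gripper":120}]' 40
```

```text
t: 2.95
position: [498.0, 264.9, 8.7]
ee_rot: [-0.0, 0.487, 0.874, -0.0]
contact_force: [0.2, -0.4, 0.4]
grip_width: 85.7
t: 3.58
position: [499.6, 266.0, 10.3]
ee_rot: [0.001, 0.486, 0.874, 0.001]
contact_force: [-0.3, -0.0, 6.6]
grip_width: 59.0
```

```bash
python3 -m handwheel '[{"tx":0,"ty":0,"tz":0.2,"wx":0,"wy":0,"wz":0,"gripper":120},{"tx":0,"ty":0,"tz":0.6,"wx":0,"wy":0,"wz":0,"gripper":120},{"tx":0,"ty":0,"tz":0.8,"wx":0,"wy":0,"wz":0,"gripper":120},{"tx":0,"ty":0,"tz":0.8,"wx":0,"wy":0,"wz":0,"gripper":120},{"tx":0,"ty":0,"tz":0.8,"wx":0,"wy":0,"wz":0,"gripper":120}]'
python3 - <<'E'
from h import *
Vc=np.array([531.8,20.]); a=np.radians(76.5); y=np.array([np.cos(a),np.sin(a)])
B=Vc+25*y-15*y; print("place xy",B)
goto(np.r_[B,172],-13.5)
p,d=optics.snapshot("side"); np.savez("side2.npz",p=p,d=d); crop("side",p,(120,150,320,300),4,"pics/s2.png")
E
```

```text
t: 4.2
position: [497.9, 265.3, 170.5]
ee_rot: [-0.0, 0.486, 0.874, -0.0]
contact_force: [0.7, 0.6, -1.4]
grip_width: 59.2
place xy [534.13445364  29.7236992 ]
t 4.20 pos [497.9 265.3 170.5] toolyang 31.80 tilt(10deg) [ 0.    -0.001  0.   ] | shift units [ 0.724 -4.711  0.03 ] (mm [  36.2 -235.6    1.5]) wz units -4.530
```

View pics/s2.png

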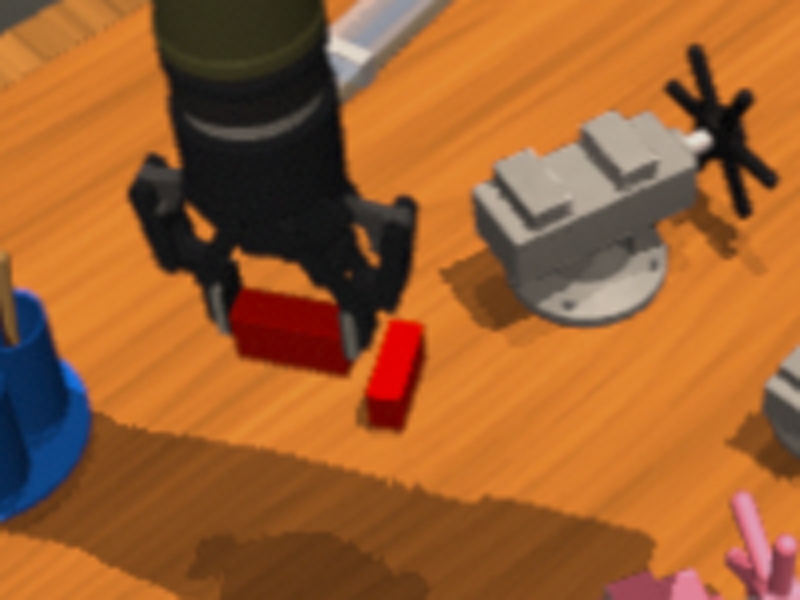

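Eraser is held level, upright, and lifted. Moving above the vice.

```bash
python3 -m handwheel '[{"tx":0.14,"ty":-0.94,"tz":0.2,"wx":0,"wy":0,"wz":-0.9,"gripper":120},{"tx":0.14,"ty":-0.94,"tz":0,"wx":0,"wy":0,"wz":-0.9,"gripper":120},{"tx":0.14,"ty":-0.94,"tz":0,"wx":0,"wy":0,"wz":-0.9,"gripper":120},{"tx":0.14,"ty":-0.94,"tz":0,"wx":0,"wy":0,"wz":-0.9,"gripper":120},{"tx":0.16,"ty":-0.94,"tz":-0.2,"wx":0,"wy":0,"wz":-0.9,"gripper":120}]'
python3 -m handwheel '[{"tx":0,"ty":0,"tz":-0.4,"wx":0,"wy":0,"wz":-0.03,"gripper":120},{"tx":0,"ty":0,"tz":-0.2,"wx":0,"wy":0,"wz":0,"gripper":120},{"tx":0,"ty":0,"tz":0,"wx":0,"wy":0,"wz":0,"gripper":120}]'
python3 - <<'E'
from h import *
Vc=np.array([531.8,20.]); a=np.radians(76.5); y=np.array([np.cos(a),np.sin(a)])
goto(np.r_[Vc+10*y,100],-13.5)
for n in("side","top"):
    p,d=optics.snapshot(n); np.savez(n+"3.npz",p=p,d=d)
    crop(n,p,(190,140,340,250) if n=="side" else (200,150,350,260),5,f"pics/{n}3.png")
    C=cloud(n,d); q=p.astype(int)
    red=(q[...,0]>1.9*q[...,1]+20)&(q[...,1]<60)&(abs(C[...,0]-530)<60)&(abs(C[...,1]-30)<60)&(C[...,2]>60)
    P=C[red]; 
    if len(P): print(n,len(P),P.mean(0),np.percentile(P[:,2],[2,98]))
    rel=P[:,:2]-Vc; x=np.array([y[1],-y[0]])
    print(" x pct",np.percentile(rel@x,[1,99])," y pct",np.percentile(rel@y,[1,99]))
    # jaws from initial picture
    z=np.load(n+"0.npz");C=cloud(n,z["d"]);hs=cv2.cvtColor(z["p"],cv2.COLOR_RGB2HSV)
    g=(hs[...,1]<70)&(z["p"].max(2)>60)&(abs(C[...,0]-530)<60)&(abs(C[...,1]-20)<90)&(C[...,2]>60)&(C[...,2]<108)
    r=C[g][:,:2]-Vc; v=r@y; u=r@x; zz=C[g][:,2]
    for lo in range(-70,70,3):
        s=(v>lo)&(v<=lo+3)&(abs(u)<20); print((lo,round(float(np.median(zz[s])),1)) if s.sum() else (lo,None),end=" ")
    print()
E
```

```text
t: 4.88
position: [534.8, 29.1, 169.7]
ee_rot: [0.001, 0.785, 0.619, 0.001]
contact_force: [-0.0, 0.2, -0.6]
grip_width: 59.3
t: 5.25
position: [533.4, 30.8, 138.2]
ee_rot: [-0.001, 0.785, 0.619, -0.001]
contact_force: [-0.5, 0.5, -0.3]
grip_width: 59.2
t 5.25 pos [533.4  30.8 138.2] toolyang -13.46 tilt(10deg) [-0.    -0.011 -0.   ] | shift units [ 0.014 -0.022 -0.764] (mm [  0.7  -1.1 -38.2]) wz units -0.004
side 246 [532.29286564  39.26637363 155.12397765] [129.50548767 204.88515686]
 x pct [-35.57349663  27.60944605]  y pct [ 3.73536064 28.88134005]
(-70, 73.4) (-67, 80.2) (-64, 80.8) (-61, 83.2) (-58, 83.8) (-55, 83.5) (-52, 83.8) (-49, 84.9) (-46, 83.9) (-43, 84.4) (-40, 81.4) (-37, None) (-34, 99.1) (-31, 99.5) (-28, 100.3) (-25, 99.5) (-22, 100.9) (-19, 99.5) (-16, 99.8) (-13, 99.8) (-10, 92.5) (-7, 84.6) (-4, 83.6) (-1, 84.4) (2, 83.7) (5, 84.2) (8, 84.1) (11, 83.7) (14, 83.9) (17, 84.3) (20, 84.3) (23, None) (26, 98.1) (29, 98.5) (32, 99.3) (35, 98.6) (38, 98.9) (41, 99.0) (44, 99.3) (47, 98.6) (50, 94.9) (53, 85.2) (56, 84.6) (59, 84.1) (62, 83.5) (65, 81.3) (68, None) Traceback (most recent call last):
  File "<stdin>", line 12, in <module>
    return _quantile_unchecked(
        a, q, axis, out, overwrite_input, method, keepdims, weights)
    return _ureduce(a,
                    func=_quantile_ureduce_func,
    ...<5 lines>...
                    overwrite_input=overwrite_input,
                    method=method)
    r = func(a, **kwargs)
    result = _quantile(arr,
                       quantiles=q,
    ...<2 lines>...
                       out=out,
                       weights=wgt)
    slices_having_nans = np.isnan(arr[-1, ...])
                                  ~~~^^^^^^^^^
IndexError: index -1 is out of bounds for axis 0 with size 0
```

View pics/side3.png

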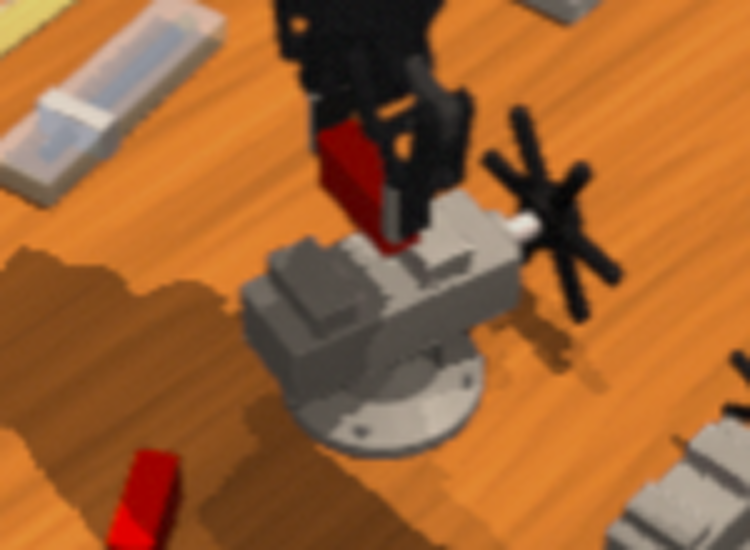

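View pics/top3.png

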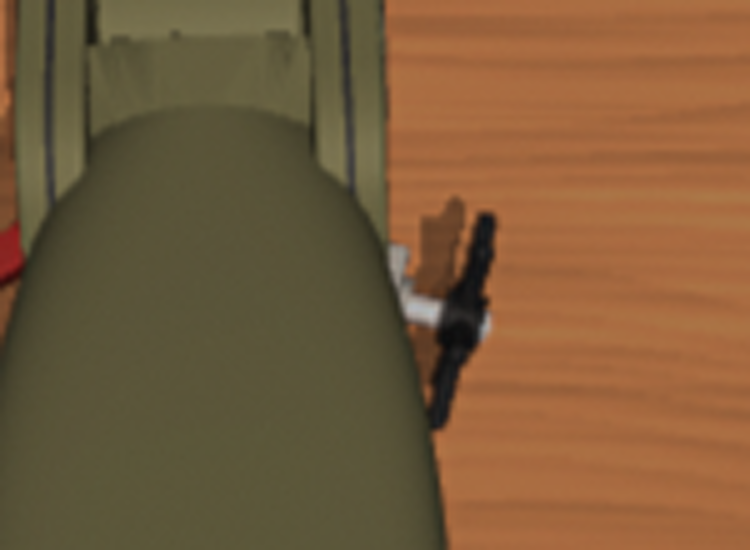

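Run:
```python
from h import *
Vc=np.array([531.8,20.]); a=np.radians(76.5); y=np.array([np.cos(a),np.sin(a)]); x=np.array([y[1],-y[0]])
z=np.load("side3.npz");p=z["p"].astype(int);C=cloud("side",z["d"])
red=(p[...,0]>1.9*p[...,1]+20)&(p[...,1]<60); red[:,:245]=0; red[200:]=0
red=cv2.erode(red.astype(np.uint8),np.ones((3,3)))>0
P=C[red]; v=(P[:,:2]-Vc)@y; u=(P[:,:2]-Vc)@x
for lo in range(120,170,4):
    s=(P[:,2]>=lo)&(P[:,2]<lo+4)
    if s.sum(): print(lo,s.sum(),np.median(v[s]).round(1),u[s].min().round(1),u[s].max().round(1))
s=v>18
A=np.c_[u[s],np.ones(s.sum())]; print("face fit v=a u+b",np.linalg.lstsq(A,v[s],rcond=None)[0])
# bottom edge
print(np.argwhere(red)[:,0].max())
```

```text
136 3 22.4 -16.4 17.2
140 11 23.0 -22.8 15.6
144 16 22.8 -23.9 17.0
148 8 23.0 -25.2 11.5
152 17 22.9 -26.8 15.9
156 33 18.7 -24.5 24.2
160 66 15.8 -24.7 22.7
164 1 10.4 8.4 8.4
face fit v=a u+b [-0.57373264 19.88583205]
185
```

```bash
python3 -m handwheel '[{"tx":0,"ty":-0.07,"tz":-0.1,"wx":0,"wy":0,"wz":0,"gripper":120},{"tx":0,"ty":0,"tz":-0.25,"wx":0,"wy":0,"wz":0,"gripper":120},{"tx":0,"ty":0,"tz":-0.25,"wx":0,"wy":0,"wz":0,"gripper":120},{"tx":0,"ty":0,"tz":-0.12,"wx":0,"wy":0,"wz":0,"gripper":120},{"tx":0,"ty":0,"tz":0,"wx":0,"wy":0,"wz":0,"gripper":120}]'
python3 -m handwheel '[{"tx":0,"ty":0,"tz":-0.03,"wx":0,"wy":0,"wz":0,"gripper":120},{"tx":0,"ty":0,"tz":0,"wx":0,"wy":0,"wz":0,"gripper":120}]'
python3 -m handwheel '[{"tx":0,"ty":0,"tz":-0.03,"wx":0,"wy":0,"wz":0,"gripper":120},{"tx":0,"ty":0,"tz":0,"wx":0,"wy":0,"wz":0,"gripper":120}]'
```

```text
t: 5.98
position: [533.6, 26.9, 101.9]
ee_rot: [-0.001, 0.785, 0.619, -0.001]
contact_force: [0.6, -0.2, -0.3]
grip_width: 59.4
t: 6.22
position: [534.6, 27.0, 101.5]
ee_rot: [0.0, 0.785, 0.619, 0.0]
contact_force: [-0.1, 0.1, -1.6]
grip_width: 59.1
t: 6.48
position: [534.3, 26.9, 99.8]
ee_rot: [0.0, 0.785, 0.619, 0.0]
contact_force: [0.3, 0.3, -0.2]
grip_width: 59.2
```

```bash
python3 - <<'E'
from h import *
p,d=optics.snapshot("side"); np.savez("side4.npz",p=p,d=d); crop("side",p,(210,140,320,230),7,"pics/side4.png")
E
for i in 1; do python3 -m handwheel '[{"tx":0,"ty":0,"tz":-0.03,"wx":0,"wy":0,"wz":0,"gripper":120},{"tx":0,"ty":0,"tz":0,"wx":0,"wy":0,"wz":0,"gripper":120}]'; done
python3 -m handwheel '[{"tx":0,"ty":0,"tz":-0.03,"wx":0,"wy":0,"wz":0,"gripper":120},{"tx":0,"ty":0,"tz":0,"wx":0,"wy":0,"wz":0,"gripper":120}]'
```

```text
t: 6.78
position: [534.2, 27.0, 98.2]
ee_rot: [-0.0, 0.785, 0.619, -0.0]
contact_force: [0.2, -0.2, -1.0]
grip_width: 59.3
t: 7.02
position: [534.2, 26.9, 96.6]
ee_rot: [-0.0, 0.785, 0.619, -0.0]
contact_force: [-0.2, 0.5, -0.7]
grip_width: 59.5
```

View pics/side4.png

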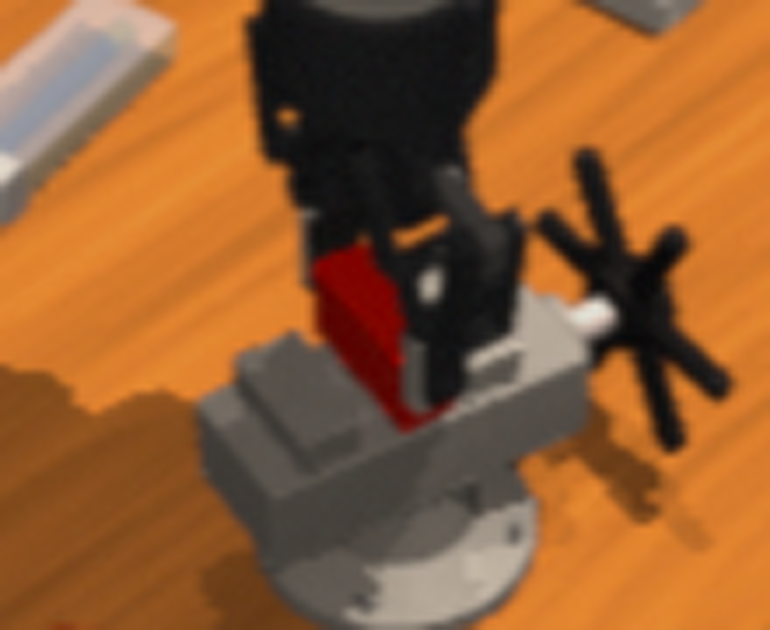

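The eraser's lower corner (410,425) sits between the jaws and is nearly on the bed. I'll keep lowering in small steps until there is contact force.

```bash
python3 -m handwheel '[{"tx":0,"ty":0,"tz":-0.02,"wx":0,"wy":0,"wz":0,"gripper":120},{"tx":0,"ty":0,"tz":0,"wx":0,"wy":0,"wz":0,"gripper":120}]'
python3 -m handwheel '[{"tx":0,"ty":0,"tz":-0.02,"wx":0,"wy":0,"wz":0,"gripper":120},{"tx":0,"ty":0,"tz":0,"wx":0,"wy":0,"wz":0,"gripper":120}]'
```

```text
t: 7.28
position: [534.3, 27.0, 95.7]
ee_rot: [-0.0, 0.785, 0.619, -0.0]
contact_force: [-0.8, 0.0, -1.4]
grip_width: 59.2
t: 7.52
position: [534.4, 27.0, 95.4]
ee_rot: [0.0, 0.785, 0.619, 0.0]
contact_force: [-1.9, 0.2, 4.3]
grip_width: 59.2
```

Contact: +4.3 N vertical at TCP z 95.4. Releasing.

```bash
python3 -m handwheel '[{"tx":0,"ty":0,"tz":0,"wx":0,"wy":0,"wz":0,"gripper":60},{"tx":0,"ty":0,"tz":0,"wx":0,"wy":0,"wz":0,"gripper":30},{"tx":0,"ty":0,"tz":0,"wx":0,"wy":0,"wz":0,"gripper":0},{"tx":0,"ty":0,"tz":0,"wx":0,"wy":0,"wz":0,"gripper":0}]'
python3 -m handwheel '[{"tx":0,"ty":0,"tz":0.3,"wx":0,"wy":0,"wz":0,"gripper":0},{"tx":0,"ty":0,"tz":0.7,"wx":0,"wy":0,"wz":0,"gripper":0},{"tx":0,"ty":0,"tz":0.9,"wx":0,"wy":0,"wz":0,"gripper":0},{"tx":-0.2,"ty":-0.9,"tz":0.4,"wx":0,"wy":0,"wz":0,"gripper":120},{"tx":-0.2,"ty":-0.9,"tz":0,"wx":0,"wy":0,"wz":0,"gripper":255}]'
python3 - <<'E'
from h import *
for n in("side","top"):
    p,d=optics.snapshot(n); np.savez(n+"5.npz",p=p,d=d); crop(n,p,(210,130,340,230) if n=="side" else (210,160,340,260),6,f"pics/{n}5.png")
E
```

```text
t: 8.02
position: [534.3, 26.9, 94.7]
ee_rot: [-0.0, 0.785, 0.619, -0.0]
contact_force: [-0.1, -0.2, -0.7]
grip_width: 85.2
t: 8.65
position: [516.1, -63.9, 213.3]
ee_rot: [0.002, 0.785, 0.62, 0.002]
contact_force: [0.8, -0.4, 0.1]
grip_width: 51.4
```

View pics/side5.png

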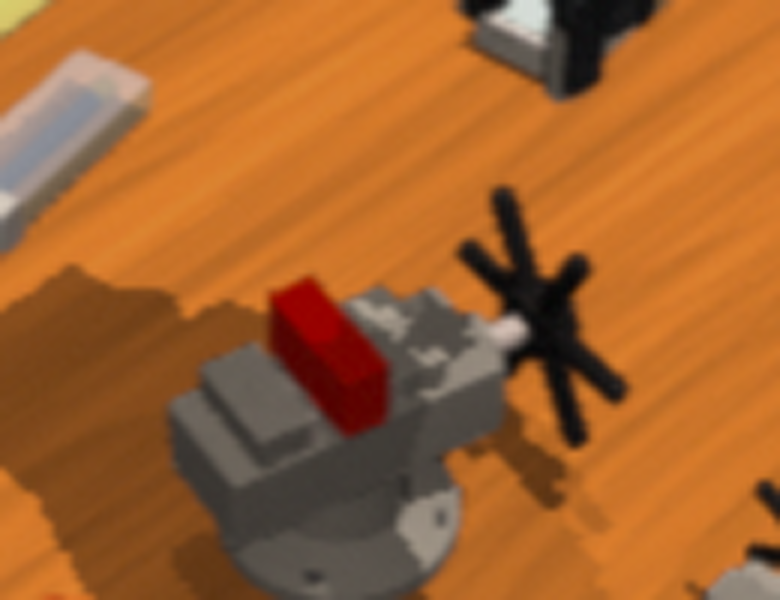

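View pics/top5.png

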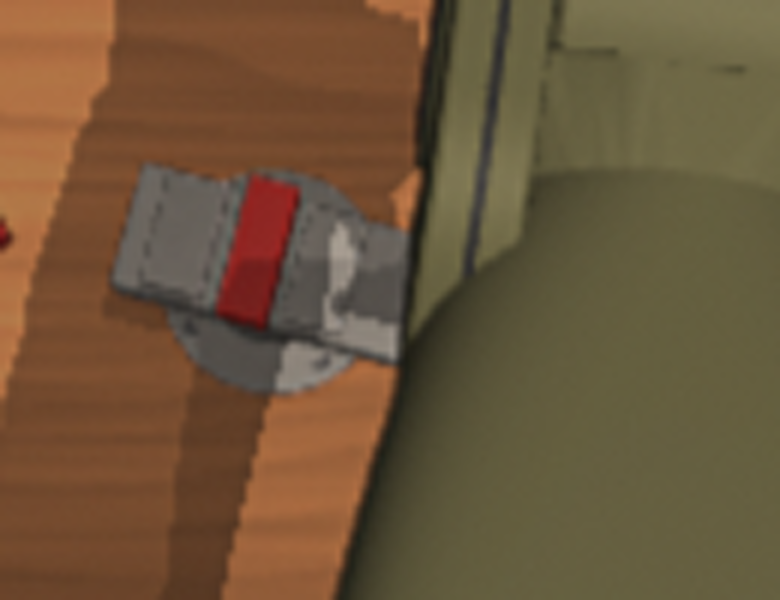

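The eraser stands upright and square between the jaws: side crop top face (320,330), top crop (258,250). Next is the wheel phase, casting spoke tips onto the wheel plane.

```bash
cat >> h.py <<'E'
Vc=np.array([531.8,20.]); _a=np.radians(76.5); Y=np.array([np.cos(_a),np.sin(_a),0]); Xv=np.array([Y[1],-Y[0],0])
V0=np.r_[Vc,0]
def onwheel(n,uv,v=-100):
    X,r,_=rays(n,uv); k=(v-(X-V0)@Y)/(r@Y); P=X+r*k[:,None]-V0
    return np.c_[P@Xv,P[:,2]]
E
python3 - <<'E'
from h import *
tips=np.array([[505,192],[466,248],[583,265],[622,392],[576,440],[535,310]])/6+[210,130]-0.4
w=onwheel("side",tips); print(w.round(1))
c=np.array([0,68]); d=w-c; print(np.degrees(np.arctan2(d[:,0],d[:,1])).round(1),np.hypot(*d.T).round(1))
# dark blob: wheel centre via circle fit of tips
A=np.c_[2*w[:5],np.ones(5)]; s=np.linalg.lstsq(A,(w[:5]**2).sum(1),rcond=None)[0]; print("fit centre",s[:2])
E
```

```text
[[ 31.8 112.6]
 [ 58.3  59.1]
 [-24.  115.6]
 [-56.2  69.5]
 [-29.   15.5]
 [  6.   64.8]]
[  35.5   98.7  -26.7  -88.4 -151.1  118.2] [54.8 59.  53.3 56.3 60.   6.8]
fit centre [ 1.08106134 64.14573276]
```

```bash
cat >> h.py <<'E'
def vgoto(x,y,z,ang=76.5):
    t,p,M=tool(); r=p-V0; print("now vice x %.1f y %.1f z %.1f  F(vice x,y,z) %s"%(r@Xv,r@Y,r[2],[round(float(manip.get_obs()["contact_force"]@a),2) for a in (Xv,Y,np.array([0,0,1]))]))
    goto(V0+Xv*x+Y*y+np.array([0,0,z]),ang)
E
python3 -c "
from h import *
print(manip.get_obs()['qpos'].round(2)); vgoto(-50,-100,160)"
```

```text
[-0.13  0.26 -0.2   1.12 -0.    1.68]
now vice x 2.8 y -88.1 z 211.7  F(vice x,y,z) [-0.26, 0.09, -0.48]
t 8.75 pos [514.  -66.3 211.7] toolyang -13.76 tilt(10deg) [0.011 0.012 0.   ] | shift units [-1.082  0.015 -1.033] (mm [-54.1   0.7 -51.7]) wz units -8.974
```

```bash
python3 -m handwheel '[{"tx":-0.22,"ty":0,"tz":0,"wx":0,"wy":0,"wz":1,"gripper":255},{"tx":-0.22,"ty":0,"tz":0,"wx":0,"wy":0,"wz":1,"gripper":255},{"tx":-0.22,"ty":0,"tz":0,"wx":0,"wy":0,"wz":1,"gripper":255},{"tx":-0.22,"ty":0,"tz":0,"wx":0,"wy":0,"wz":1,"gripper":255},{"tx":-0.2,"ty":0,"tz":0,"wx":0,"wy":0,"wz":1,"gripper":255}]'
python3 -m handwheel '[{"tx":0,"ty":0,"tz":-0.2,"wx":0,"wy":0,"wz":1,"gripper":255},{"tx":0,"ty":0,"tz":-0.2,"wx":0,"wy":0,"wz":1,"gripper":255},{"tx":0,"ty":0,"tz":-0.2,"wx":0,"wy":0,"wz":1,"gripper":255},{"tx":0,"ty":0,"tz":-0.2,"wx":0,"wy":0,"wz":1,"gripper":255},{"tx":0,"ty":0,"tz":-0.2,"wx":0,"wy":0,"wz":0,"gripper":255}]'
python3 - <<'E'
from h import *
vgoto(-50,-100,110)
for n in("side",):
    p,d=optics.snapshot(n); np.savez(n+"6.npz",p=p,d=d); crop(n,p,(210,110,340,210),6,f"pics/{n}6.png")
E
```

```text
t: 9.38
position: [460.1, -62.4, 210.5]
ee_rot: [0.0, 0.447, 0.894, 0.0]
contact_force: [-0.0, -0.8, 0.1]
grip_width: -0.0
t: 10.0
position: [460.7, -62.6, 160.0]
ee_rot: [0.0, 0.118, 0.993, 0.0]
contact_force: [0.6, 0.5, 0.5]
grip_width: 0.3
now vice x -49.8 y -96.9 z 160.0  F(vice x,y,z) [0.41, 0.65, 0.52]
t 10.00 pos [460.7 -62.6 160. ] toolyang 76.41 tilt(10deg) [-0.001  0.005  0.   ] | shift units [-0.017 -0.06  -1.001] (mm [ -0.9  -3.  -50. ]) wz units 0.009
```

View pics/side6.png

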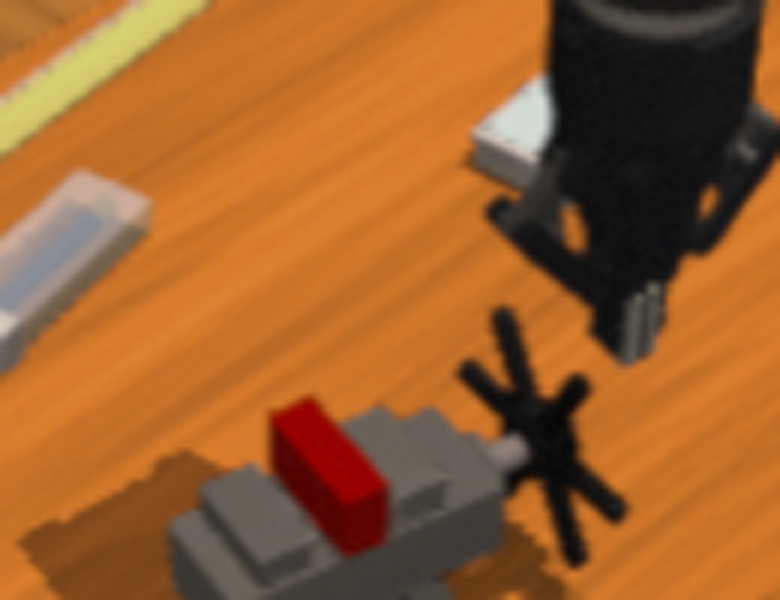

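The finger (625,355) is above the gap between the upper-near spoke (580,385) and the right spoke. I'll descend into it.

```bash
python3 -m handwheel '[{"tx":-0.02,"ty":-0.06,"tz":-0.3,"wx":0,"wy":0,"wz":0,"gripper":255},{"tx":0,"ty":0,"tz":-0.3,"wx":0,"wy":0,"wz":0,"gripper":255},{"tx":0,"ty":0,"tz":-0.3,"wx":0,"wy":0,"wz":0,"gripper":255},{"tx":0,"ty":0,"tz":-0.1,"wx":0,"wy":0,"wz":0,"gripper":255}]'
python3 -c "
from h import *
vgoto(-40,-100,110);print(((Xv*5)/50).round(3))"
```

```text
t: 10.55
position: [458.9, -65.8, 109.3]
ee_rot: [-0.001, 0.118, 0.993, 0.0]
contact_force: [0.1, -0.7, -0.4]
grip_width: -0.1
now vice x -50.9 y -100.4 z 109.3  F(vice x,y,z) [0.22, -0.64, -0.43]
t 10.55 pos [458.9 -65.8 109.3] toolyang 76.40 tilt(10deg) [-0.002 -0.007 -0.   ] | shift units [ 0.214 -0.043  0.014] (mm [10.7 -2.1  0.7]) wz units 0.010
[ 0.097 -0.023  0.   ]
```

```bash
python3 -m handwheel '[{"tx":0.06,"ty":-0.014,"tz":0,"wx":0,"wy":0,"wz":0,"gripper":255},{"tx":0.06,"ty":-0.014,"tz":0,"wx":0,"wy":0,"wz":0,"gripper":255},{"tx":0.06,"ty":-0.014,"tz":0,"wx":0,"wy":0,"wz":0,"gripper":255}]'
python3 -m handwheel '[{"tx":0.06,"ty":-0.014,"tz":0,"wx":0,"wy":0,"wz":0,"gripper":255},{"tx":0.06,"ty":-0.014,"tz":0,"wx":0,"wy":0,"wz":0,"gripper":255}]'
python3 -m handwheel '[{"tx":0.06,"ty":-0.014,"tz":0,"wx":0,"wy":0,"wz":0,"gripper":255},{"tx":0.06,"ty":-0.014,"tz":0,"wx":0,"wy":0,"wz":0,"gripper":255}]'
```

```text
t: 10.92
position: [469.2, -68.3, 110.4]
ee_rot: [0.001, 0.118, 0.993, 0.0]
contact_force: [0.1, -0.2, 0.4]
grip_width: -0.0
t: 11.18
position: [470.8, -68.5, 109.3]
ee_rot: [-0.003, 0.117, 0.993, 0.001]
contact_force: [-9.9, 3.3, 8.4]
grip_width: 0.1
t: 11.42
position: [475.2, -69.2, 109.0]
ee_rot: [-0.005, 0.117, 0.993, 0.001]
contact_force: [-9.8, 4.4, 7.3]
grip_width: 0.2
```

```bash
python3 -m handwheel '[{"tx":0.06,"ty":-0.014,"tz":0,"wx":0,"wy":0,"wz":0,"gripper":255},{"tx":0.06,"ty":-0.014,"tz":0,"wx":0,"wy":0,"wz":0,"gripper":255},{"tx":0.06,"ty":-0.014,"tz":0,"wx":0,"wy":0,"wz":0,"gripper":255},{"tx":0.06,"ty":-0.014,"tz":0,"wx":0,"wy":0,"wz":0,"gripper":255}]'
python3 -c "
from h import *
vgoto(15,-100,110)"
python3 -m handwheel '[{"tx":0.06,"ty":-0.014,"tz":0,"wx":0,"wy":0,"wz":0,"gripper":255},{"tx":0.06,"ty":-0.014,"tz":0,"wx":0,"wy":0,"wz":0,"gripper":255},{"tx":0.06,"ty":-0.014,"tz":0,"wx":0,"wy":0,"wz":0,"gripper":255},{"tx":0.06,"ty":-0.014,"tz":0,"wx":0,"wy":0,"wz":0,"gripper":255}]'
python3 -c "
from h import *
vgoto(15,-100,110)"
```

```text
t: 11.92
position: [489.0, -72.6, 109.3]
ee_rot: [-0.003, 0.117, 0.993, 0.001]
contact_force: [-6.3, 3.3, 5.0]
grip_width: 0.2
now vice x -20.0 y -100.0 z 109.3  F(vice x,y,z) [-6.87, 1.78, 5.03]
t 11.93 pos [489.  -72.6 109.3] toolyang 76.51 tilt(10deg) [-0.014 -0.035 -0.   ] | shift units [ 0.681 -0.163  0.014] (mm [34.1 -8.1  0.7]) wz units -0.001
t: 12.42
position: [501.2, -75.6, 109.4]
ee_rot: [-0.003, 0.117, 0.993, 0.001]
contact_force: [-6.1, 2.9, 5.3]
grip_width: -0.1
now vice x -7.5 y -100.1 z 109.4  F(vice x,y,z) [-6.64, 1.41, 5.28]
t 12.43 pos [501.2 -75.6 109.4] toolyang 76.51 tilt(10deg) [-0.012 -0.034 -0.   ] | shift units [ 0.437 -0.103  0.011] (mm [21.9 -5.1  0.6]) wz units -0.001
```

```bash
python3 -m handwheel '[{"tx":0.06,"ty":-0.014,"tz":0,"wx":0,"wy":0,"wz":0,"gripper":255},{"tx":0.06,"ty":-0.014,"tz":0,"wx":0,"wy":0,"wz":0,"gripper":255},{"tx":0.06,"ty":-0.014,"tz":0,"wx":0,"wy":0,"wz":0,"gripper":255},{"tx":0.06,"ty":-0.014,"tz":0,"wx":0,"wy":0,"wz":0,"gripper":255}]'
python3 -m handwheel '[{"tx":0.06,"ty":-0.014,"tz":0,"wx":0,"wy":0,"wz":0,"gripper":255},{"tx":0.06,"ty":-0.014,"tz":0,"wx":0,"wy":0,"wz":0,"gripper":255},{"tx":0.06,"ty":-0.014,"tz":0,"wx":0,"wy":0,"wz":0,"gripper":255},{"tx":0.06,"ty":-0.014,"tz":0,"wx":0,"wy":0,"wz":0,"gripper":255}]'
python3 -c "
from h import *
vgoto(15,-100,110)
p,d=optics.snapshot('side'); np.savez('side7.npz',p=p,d=d); crop('side',p,(210,110,340,210),6,'pics/side7.png')"
```

```text
t: 12.92
position: [511.9, -78.3, 108.4]
ee_rot: [-0.004, 0.117, 0.993, 0.001]
contact_force: [-7.3, 1.8, 0.6]
grip_width: -0.2
t: 13.42
position: [523.3, -81.5, 108.1]
ee_rot: [-0.005, 0.118, 0.993, 0.0]
contact_force: [-8.1, 1.6, 1.6]
grip_width: 0.1
now vice x 15.5 y -100.6 z 108.1  F(vice x,y,z) [-8.21, -0.32, 1.63]
t 13.43 pos [523.3 -81.5 108.1] toolyang 76.49 tilt(10deg) [-0.008 -0.057 -0.   ] | shift units [-0.006  0.015  0.038] (mm [-0.3  0.7  1.9]) wz units 0.001
```

View pics/side7.png

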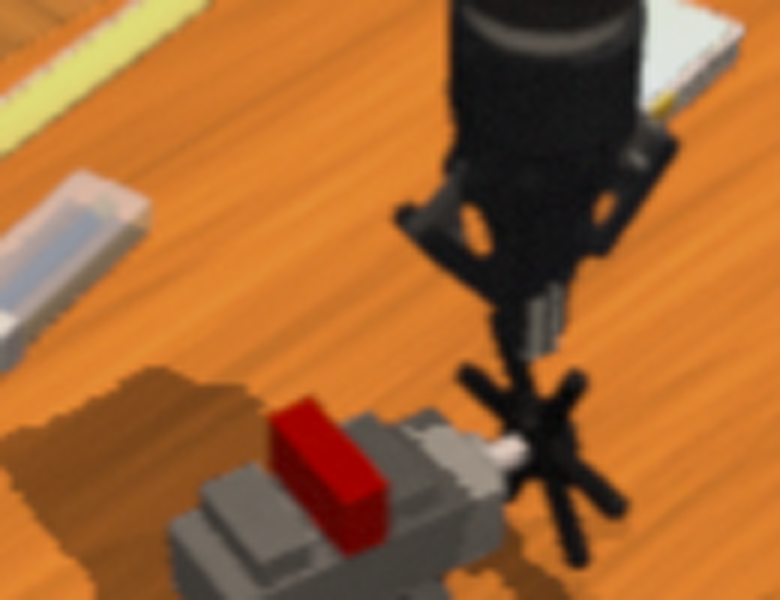

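Wheel went round one spoke pitch; pattern looks the same (spoke ahead at (580,385)). Re-engage.

```bash
python3 -m handwheel '[{"tx":-0.12,"ty":0.03,"tz":0,"wx":0,"wy":0,"wz":0,"gripper":255},{"tx":0,"ty":0,"tz":0.4,"wx":0,"wy":0,"wz":0,"gripper":255},{"tx":0,"ty":0,"tz":0.4,"wx":0,"wy":0,"wz":0,"gripper":255},{"tx":-0.4,"ty":0.09,"tz":0,"wx":0,"wy":0,"wz":0,"gripper":255},{"tx":-0.4,"ty":0.09,"tz":0,"wx":0,"wy":0,"wz":0,"gripper":255}]'
python3 -m handwheel '[{"tx":-0.36,"ty":0.1,"tz":0,"wx":0,"wy":0,"wz":0,"gripper":255},{"tx":0,"ty":0,"tz":0,"wx":0,"wy":0,"wz":0,"gripper":255}]'
python3 -c "
from h import *
vgoto(-50,-100,110)
p,d=optics.snapshot('side'); np.savez('side8.npz',p=p,d=d); crop('side',p,(210,110,340,210),6,'pics/side8.png')
tips=np.array([[505,192],[466,248],[583,265],[622,392],[576,440]])"
```

```text
t: 14.1
position: [483.2, -71.7, 150.6]
ee_rot: [0.002, 0.118, 0.993, -0.0]
contact_force: [0.8, -0.0, 0.2]
grip_width: -0.0
t: 14.35
position: [463.8, -66.5, 150.2]
ee_rot: [0.0, 0.117, 0.993, -0.0]
contact_force: [0.1, -0.6, -0.1]
grip_width: -0.2
now vice x -45.9 y -100.0 z 150.2  F(vice x,y,z) [0.23, -0.61, -0.15]
t 14.35 pos [463.8 -66.5 150.2] toolyang 76.51 tilt(10deg) [0.001 0.005 0.   ] | shift units [-0.08   0.018 -0.804] (mm [ -4.    0.9 -40.2]) wz units -0.001
```

View pics/side8.png

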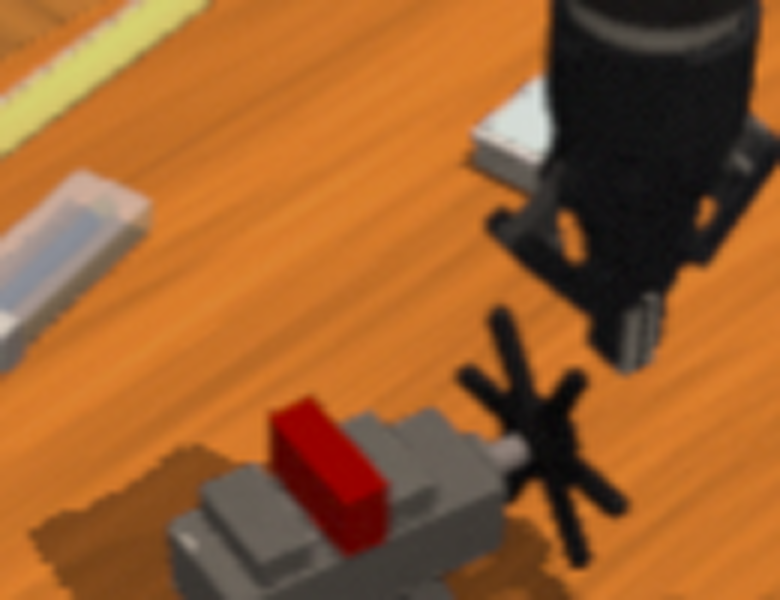

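```bash
python3 -m handwheel '[{"tx":-0.09,"ty":0.02,"tz":-0.3,"wx":0,"wy":0,"wz":0,"gripper":255},{"tx":0,"ty":0,"tz":-0.3,"wx":0,"wy":0,"wz":0,"gripper":255},{"tx":0,"ty":0,"tz":-0.2,"wx":0,"wy":0,"wz":0,"gripper":255},{"tx":0.1,"ty":-0.024,"tz":0,"wx":0,"wy":0,"wz":0,"gripper":255}]'
python3 -m handwheel '[{"tx":0.06,"ty":-0.014,"tz":0,"wx":0,"wy":0,"wz":0,"gripper":255},{"tx":0.06,"ty":-0.014,"tz":0,"wx":0,"wy":0,"wz":0,"gripper":255},{"tx":0.06,"ty":-0.014,"tz":0,"wx":0,"wy":0,"wz":0,"gripper":255},{"tx":0.06,"ty":-0.014,"tz":0,"wx":0,"wy":0,"wz":0,"gripper":255}]'
python3 -m handwheel '[{"tx":0.06,"ty":-0.014,"tz":0,"wx":0,"wy":0,"wz":0,"gripper":255},{"tx":0.06,"ty":-0.014,"tz":0,"wx":0,"wy":0,"wz":0,"gripper":255},{"tx":0.06,"ty":-0.014,"tz":0,"wx":0,"wy":0,"wz":0,"gripper":255},{"tx":0.06,"ty":-0.014,"tz":0,"wx":0,"wy":0,"wz":0,"gripper":255}]'
python3 -c "
from h import *
vgoto(15,-100,110)"
```

```text
t: 14.9
position: [464.8, -66.9, 109.2]
ee_rot: [-0.001, 0.118, 0.993, 0.0]
contact_force: [-0.5, 1.5, 0.5]
grip_width: 0.4
t: 15.4
position: [473.5, -68.6, 109.4]
ee_rot: [-0.003, 0.117, 0.993, 0.001]
contact_force: [-8.7, 3.6, 7.0]
grip_width: -0.0
t: 15.9
position: [485.1, -71.2, 109.3]
ee_rot: [-0.003, 0.117, 0.993, 0.001]
contact_force: [-7.0, 3.6, 4.9]
grip_width: -0.4
now vice x -24.1 y -99.6 z 109.3  F(vice x,y,z) [-7.61, 1.9, 4.88]
t 15.90 pos [485.1 -71.2 109.3] toolyang 76.53 tilt(10deg) [-0.015 -0.038 -0.   ] | shift units [ 0.758 -0.191  0.013] (mm [37.9 -9.6  0.7]) wz units -0.003
```

Forces match the free run. I'll keep checking after each small call in case touch comes early.

```bash
python3 -m handwheel '[{"tx":0.06,"ty":-0.014,"tz":0,"wx":0,"wy":0,"wz":0,"gripper":255},{"tx":0.06,"ty":-0.014,"tz":0,"wx":0,"wy":0,"wz":0,"gripper":255},{"tx":0.06,"ty":-0.014,"tz":0,"wx":0,"wy":0,"wz":0,"gripper":255},{"tx":0.06,"ty":-0.014,"tz":0,"wx":0,"wy":0,"wz":0,"gripper":255}]'
python3 -m handwheel '[{"tx":0.06,"ty":-0.014,"tz":0,"wx":0,"wy":0,"wz":0,"gripper":255},{"tx":0.06,"ty":-0.014,"tz":0,"wx":0,"wy":0,"wz":0,"gripper":255},{"tx":0.06,"ty":-0.014,"tz":0,"wx":0,"wy":0,"wz":0,"gripper":255}]'
python3 -c "
from h import *
vgoto(15,-100,110)
p,d=optics.snapshot('side'); np.savez('side9.npz',p=p,d=d); crop('side',p,(210,110,340,210),6,'pics/side9.png')"
```

```text
t: 16.4
position: [497.5, -74.2, 109.5]
ee_rot: [-0.003, 0.117, 0.993, 0.001]
contact_force: [-7.3, 1.8, 6.5]
grip_width: 0.3
t: 16.77
position: [506.3, -76.4, 109.1]
ee_rot: [-0.003, 0.117, 0.993, 0.001]
contact_force: [-6.5, 2.4, 3.5]
grip_width: -0.1
now vice x -2.3 y -99.6 z 109.1  F(vice x,y,z) [-6.89, 0.8, 3.54]
t 16.77 pos [506.3 -76.4 109.1] toolyang 76.52 tilt(10deg) [-0.011 -0.038 -0.   ] | shift units [ 0.335 -0.088  0.017] (mm [16.8 -4.4  0.9]) wz units -0.002
```

View pics/side9.png

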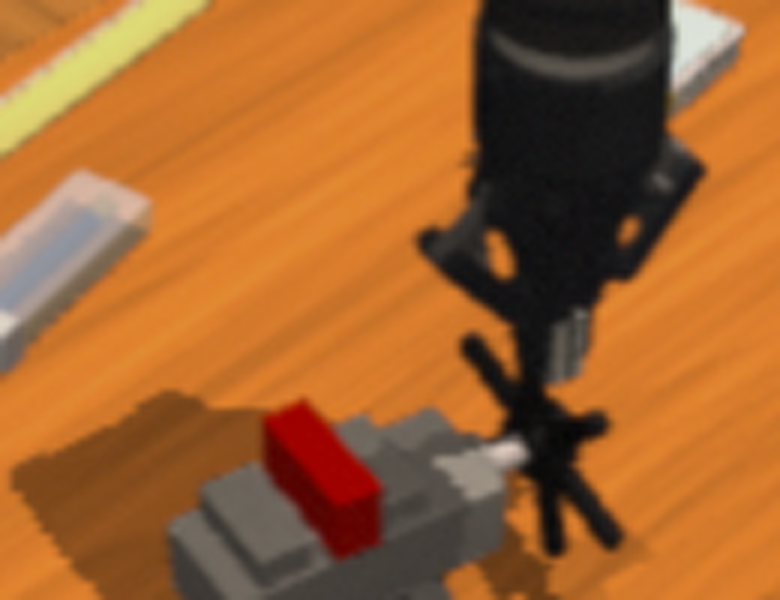

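The eraser has begun sliding towards the fixed jaw, its near corner going from (300,400) to (290,405). Continuing more finely.

```bash
python3 -m handwheel '[{"tx":0.06,"ty":-0.014,"tz":0,"wx":0,"wy":0,"wz":0,"gripper":255},{"tx":0.06,"ty":-0.014,"tz":0,"wx":0,"wy":0,"wz":0,"gripper":255}]'
python3 -m handwheel '[{"tx":0.04,"ty":-0.01,"tz":0,"wx":0,"wy":0,"wz":0,"gripper":255},{"tx":0.04,"ty":-0.01,"tz":0,"wx":0,"wy":0,"wz":0,"gripper":255}]'
python3 -m handwheel '[{"tx":0.04,"ty":-0.01,"tz":0,"wx":0,"wy":0,"wz":0,"gripper":255},{"tx":0.04,"ty":-0.01,"tz":0,"wx":0,"wy":0,"wz":0,"gripper":255}]'
python3 -m handwheel '[{"tx":0.04,"ty":-0.01,"tz":0,"wx":0,"wy":0,"wz":0,"gripper":255},{"tx":0.04,"ty":-0.01,"tz":0,"wx":0,"wy":0,"wz":0,"gripper":255}]'
python3 -c "
from h import *
vgoto(15,-100,110)
p,d=optics.snapshot('side'); np.savez('side10.npz',p=p,d=d); crop('side',p,(210,110,340,210),6,'pics/side10.png')"
```

```text
t: 17.08
position: [511.4, -77.6, 108.5]
ee_rot: [-0.004, 0.117, 0.993, 0.001]
contact_force: [-7.9, 2.6, 1.7]
grip_width: 0.1
t: 17.32
position: [514.4, -78.4, 107.9]
ee_rot: [-0.005, 0.117, 0.993, 0.001]
contact_force: [-7.8, 2.7, -1.2]
grip_width: 0.0
t: 17.58
position: [518.4, -79.8, 108.0]
ee_rot: [-0.005, 0.117, 0.993, 0.0]
contact_force: [-8.1, 1.3, -1.9]
grip_width: 0.2
t: 17.82
position: [522.9, -81.1, 108.2]
ee_rot: [-0.005, 0.118, 0.993, 0.0]
contact_force: [-7.4, 0.7, 1.5]
grip_width: 0.1
now vice x 14.9 y -100.4 z 108.2  F(vice x,y,z) [-7.37, -1.07, 1.47]
t 17.82 pos [522.9 -81.1 108.2] toolyang 76.50 tilt(10deg) [-0.007 -0.055 -0.   ] | shift units [0.004 0.007 0.036] (mm [0.2 0.3 1.8]) wz units 0.000
```

View pics/side10.png

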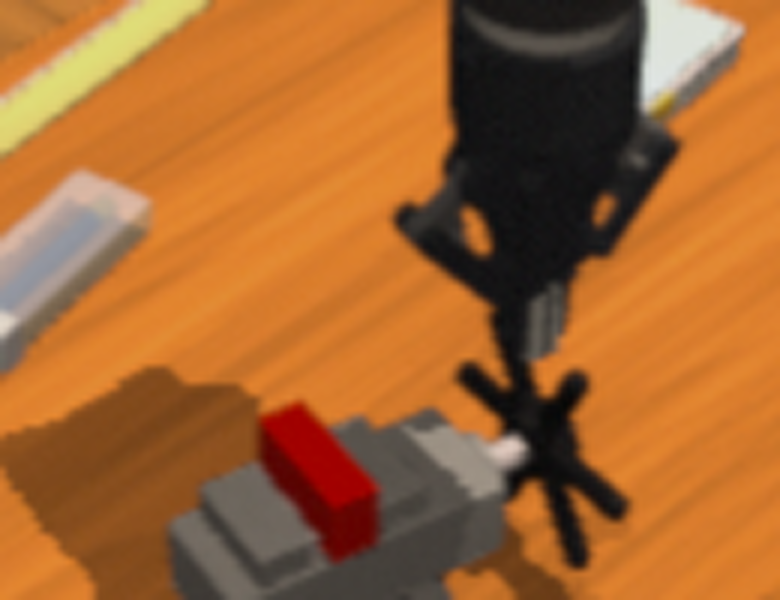

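Still free: -7.4 N against -8.2 N at the same point of the first push. Re-engaging for the third push and measuring the remaining gap.

```bash
python3 -m handwheel '[{"tx":-0.12,"ty":0.03,"tz":0,"wx":0,"wy":0,"wz":0,"gripper":255},{"tx":0,"ty":0,"tz":0.4,"wx":0,"wy":0,"wz":0,"gripper":255},{"tx":0,"ty":0,"tz":0.4,"wx":0,"wy":0,"wz":0,"gripper":255},{"tx":-0.4,"ty":0.09,"tz":0,"wx":0,"wy":0,"wz":0,"gripper":255},{"tx":-0.4,"ty":0.09,"tz":0,"wx":0,"wy":0,"wz":0,"gripper":255}]'
python3 -m handwheel '[{"tx":-0.4,"ty":0.1,"tz":0,"wx":0,"wy":0,"wz":0,"gripper":255},{"tx":0,"ty":0,"tz":0,"wx":0,"wy":0,"wz":0,"gripper":255}]'
python3 - <<'E'
from h import *
vgoto(-49,-100,110)
p,d=optics.snapshot('side'); np.savez('side11.npz',p=p,d=d)
p,d=optics.snapshot('top'); np.savez('top11.npz',p=p,d=d); crop('top',p,(210,160,340,260),6,'pics/top11.png')
for f in("side5","side11"):
    z=np.load(f+".npz");q=z["p"].astype(int);C=cloud("side",z["d"])
    red=(q[...,0]>1.9*q[...,1]+20)&(q[...,1]<60); red[:,:245]=0; red[:170]&=True; red[215:]=0
    red=cv2.erode(red.astype(np.uint8),np.ones((3,3)))>0
    P=C[red]-V0; s=(P[:,2]<112)&(P[:,2]>95); s2=P[:,2]>116
    print(f,red.sum(),"front face v",np.median((P@Y)[s]),s.sum(),"top face v",np.median((P@Y)[s2]),np.median((P@Xv)[s2]))
    uv=np.argwhere(red&(np.abs(C[...,2]-119)<4))[:,::-1]; w=plane("side",uv,119)-V0
    print(" rect",cv2.minAreaRect(np.c_[w@Xv,w@Y].astype(np.float32)))
E
```

```text
t: 18.5
position: [482.7, -71.3, 150.7]
ee_rot: [0.002, 0.118, 0.993, -0.0]
contact_force: [0.2, -0.1, 0.4]
grip_width: -0.3
t: 18.75
position: [461.2, -66.1, 150.3]
ee_rot: [0.0, 0.117, 0.993, -0.0]
contact_force: [0.4, 0.4, -0.1]
grip_width: 0.0
now vice x -48.5 y -100.2 z 150.3  F(vice x,y,z) [0.27, 0.44, -0.08]
t 18.75 pos [461.2 -66.1 150.3] toolyang 76.51 tilt(10deg) [0.001 0.006 0.   ] | shift units [-0.009  0.006 -0.805] (mm [ -0.4   0.3 -40.3]) wz units -0.001
side5 233 front face v 18.58038376365027 78 top face v 10.63589307204399 -5.894134407157376
 rect ((-6.699069976806641, 12.096969604492188), (54.52458572387695, 19.257169723510742), 3.1721832752227783)
side11 220 front face v 22.68013933879452 58 top face v 15.854348609715215 -4.681537239313185
 rect ((-6.302898406982422, 16.872970581054688), (19.97231101989746, 56.471946716308594), 89.26599884033203)
```

View pics/top11.png

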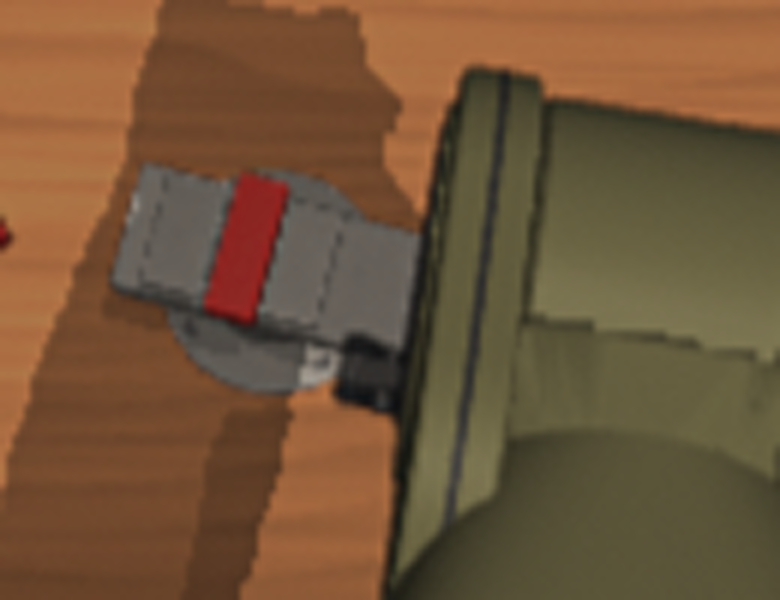

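```bash
cat > tq.py <<'E'
from h import *
from scipy.optimize import brentq
t,p,M=tool(); r=p-V0; x=r@Xv+11; o=manip.get_obs()["contact_force"]; fx=-o@Xv; fz=-o[2]
th=brentq(lambda a:60*np.sin(a)-6*np.cos(a)-x,-1,1.2) if x<50 else 1
zc=60*np.cos(th)+6*np.sin(th) if th<0.02 else r[2]-68
print("t %.2f x %.2f z %.1f theta %.1f fx %.2f fz %.2f |F| %.1f T %.3f Nm"%(t,x-11,r[2],np.degrees(th),fx,fz,np.linalg.norm(o),(zc*fx-x*fz)/1000))
E
python3 -m handwheel '[{"tx":-0.02,"ty":0,"tz":-0.3,"wx":0,"wy":0,"wz":0,"gripper":255},{"tx":0,"ty":0,"tz":-0.3,"wx":0,"wy":0,"wz":0,"gripper":255},{"tx":0,"ty":0,"tz":-0.2,"wx":0,"wy":0,"wz":0,"gripper":255},{"tx":0.06,"ty":-0.014,"tz":0,"wx":0,"wy":0,"wz":0,"gripper":255}]'
python3 -m handwheel '[{"tx":0.06,"ty":-0.014,"tz":0,"wx":0,"wy":0,"wz":0,"gripper":255},{"tx":0.06,"ty":-0.014,"tz":0,"wx":0,"wy":0,"wz":0,"gripper":255}]'; python3 tq.py
python3 -m handwheel '[{"tx":0.04,"ty":-0.01,"tz":0,"wx":0,"wy":0,"wz":0,"gripper":255},{"tx":0.04,"ty":-0.01,"tz":0,"wx":0,"wy":0,"wz":0,"gripper":255}]';python3 tq.py
```

```text
t: 19.35
position: [463.8, -67.0, 109.2]
ee_rot: [-0.001, 0.118, 0.993, 0.0]
contact_force: [0.2, -0.7, 0.0]
grip_width: 0.0
t: 19.6
position: [470.8, -68.5, 110.4]
ee_rot: [0.001, 0.118, 0.993, -0.0]
contact_force: [-0.5, 0.7, -0.5]
grip_width: 0.2
t 19.60 x -38.63 z 110.4 theta -21.6 fx 0.69 fz 0.49 |F| 1.0 T 0.050 Nm
t: 19.85
position: [472.4, -68.9, 109.8]
ee_rot: [-0.001, 0.117, 0.993, 0.0]
contact_force: [-5.6, 2.0, 4.9]
grip_width: 0.3
t 19.85 x -36.96 z 109.8 theta -19.8 fx 5.91 fz -4.88 |F| 7.7 T 0.195 Nm
```

Just touching the spoke. Now 1 mm rows, reading the torque after each.

```bash
python3 -m handwheel '[{"tx":0.03,"ty":-0.007,"tz":0,"wx":0,"wy":0,"wz":0,"gripper":255},{"tx":0.03,"ty":-0.007,"tz":0,"wx":0,"wy":0,"wz":0,"gripper":255}]' >/dev/null; python3 tq.py
python3 -m handwheel '[{"tx":0.02,"ty":-0.005,"tz":0,"wx":0,"wy":0,"wz":0,"gripper":255},{"tx":0.02,"ty":-0.005,"tz":0,"wx":0,"wy":0,"wz":0,"gripper":255}]' >/dev/null; python3 tq.py
python3 -m handwheel '[{"tx":0.02,"ty":-0.005,"tz":0,"wx":0,"wy":0,"wz":0,"gripper":255},{"tx":0.02,"ty":-0.005,"tz":0,"wx":0,"wy":0,"wz":0,"gripper":255}]' >/dev/null; python3 tq.py
```

```text
t 20.10 x -36.76 z 109.2 theta -19.6 fx 11.45 fz -6.74 |F| 13.4 T 0.450 Nm
t 20.35 x -35.69 z 109.1 theta -18.5 fx 9.62 fz -5.68 |F| 11.2 T 0.389 Nm
t 20.60 x -33.04 z 109.1 theta -15.7 fx 8.88 fz -5.72 |F| 10.7 T 0.372 Nm
```

```bash
python3 -m handwheel '[{"tx":0.02,"ty":-0.005,"tz":0,"wx":0,"wy":0,"wz":0,"gripper":255},{"tx":0.02,"ty":-0.005,"tz":0,"wx":0,"wy":0,"wz":0,"gripper":255}]' >/dev/null; python3 tq.py
python3 -m handwheel '[{"tx":0.02,"ty":-0.005,"tz":0,"wx":0,"wy":0,"wz":0,"gripper":255},{"tx":0.02,"ty":-0.005,"tz":0,"wx":0,"wy":0,"wz":0,"gripper":255}]' >/dev/null; python3 tq.py
```

```text
t 20.85 x -30.58 z 109.2 theta -13.2 fx 8.48 fz -7.32 |F| 11.3 T 0.340 Nm
t 21.10 x -28.23 z 109.2 theta -10.9 fx 8.15 fz -5.11 |F| 9.8 T 0.383 Nm
```

```bash
python3 -m handwheel '[{"tx":0.02,"ty":-0.005,"tz":0,"wx":0,"wy":0,"wz":0,"gripper":255},{"tx":0.02,"ty":-0.005,"tz":0,"wx":0,"wy":0,"wz":0,"gripper":255}]' >/dev/null; python3 tq.py
python3 -m handwheel '[{"tx":0.02,"ty":-0.005,"tz":0,"wx":0,"wy":0,"wz":0,"gripper":255}]' >/dev/null; python3 tq.py
python3 -m handwheel '[{"tx":0.02,"ty":-0.005,"tz":0,"wx":0,"wy":0,"wz":0,"gripper":255}]' >/dev/null; python3 tq.py
```

```text
t 21.35 x -25.89 z 109.3 theta -8.6 fx 8.13 fz -5.82 |F| 10.2 T 0.388 Nm
t 21.48 x -24.76 z 109.3 theta -7.5 fx 7.94 fz -5.19 |F| 9.6 T 0.394 Nm
t 21.60 x -23.65 z 109.3 theta -6.4 fx 7.21 fz -6.13 |F| 9.6 T 0.347 Nm
```

```bash
python3 -m handwheel '[{"tx":0.02,"ty":-0.005,"tz":0,"wx":0,"wy":0,"wz":0,"gripper":255}]' >/dev/null; python3 tq.py
python3 -m handwheel '[{"tx":0.02,"ty":-0.005,"tz":0,"wx":0,"wy":0,"wz":0,"gripper":255}]' >/dev/null; python3 tq.py
```

```text
t 21.73 x -22.51 z 109.3 theta -5.3 fx 6.68 fz -5.32 |F| 8.8 T 0.334 Nm
t 21.85 x -21.39 z 109.3 theta -4.2 fx 7.14 fz -5.71 |F| 9.2 T 0.365 Nm
```

```bash
python3 -m handwheel '[{"tx":0.02,"ty":-0.005,"tz":0,"wx":0,"wy":0,"wz":0,"gripper":255}]' >/dev/null; python3 tq.py
python3 -m handwheel '[{"tx":0.02,"ty":-0.005,"tz":0,"wx":0,"wy":0,"wz":0,"gripper":255}]' >/dev/null; python3 tq.py
python3 -m handwheel '[{"tx":0.02,"ty":-0.005,"tz":0,"wx":0,"wy":0,"wz":0,"gripper":255}]' >/dev/null; python3 tq.py
```

```text
t 21.98 x -20.32 z 109.4 theta -3.2 fx 7.73 fz -4.78 |F| 9.2 T 0.416 Nm
t 22.10 x -19.21 z 109.4 theta -2.1 fx 7.23 fz -4.64 |F| 8.6 T 0.394 Nm
t 22.23 x -18.15 z 109.4 theta -1.1 fx 6.61 fz -5.31 |F| 8.5 T 0.358 Nm
```

```bash
python3 -m handwheel '[{"tx":0.02,"ty":-0.005,"tz":0,"wx":0,"wy":0,"wz":0,"gripper":255}]' >/dev/null; python3 tq.py
python3 -m handwheel '[{"tx":0.02,"ty":-0.005,"tz":0,"wx":0,"wy":0,"wz":0,"gripper":255}]' >/dev/null; python3 tq.py
```

```text
t 22.35 x -17.14 z 109.4 theta -0.1 fx 8.25 fz -5.01 |F| 9.7 T 0.464 Nm
t 22.48 x -16.10 z 109.4 theta 0.9 fx 6.69 fz -5.38 |F| 8.8 T 0.375 Nm
```

```bash
python3 -m handwheel '[{"tx":0.02,"ty":-0.005,"tz":0,"wx":0,"wy":0,"wz":0,"gripper":255}]' >/dev/null; python3 tq.py
python3 -m handwheel '[{"tx":0.02,"ty":-0.005,"tz":0,"wx":0,"wy":0,"wz":0,"gripper":255}]' >/dev/null; python3 tq.py
python3 - <<'E'
from h import *
p,d=optics.snapshot('side'); np.savez('side12.npz',p=p,d=d)
crop('side',p,(225,160,305,220),9,'pics/side12.png')
for f in("side5","side11","side12"):
    z=np.load(f+".npz");q=z["p"].astype(int);C=cloud("side",z["d"])
    red=(q[...,0]>1.9*q[...,1]+20)&(q[...,1]<60); red[:,:245]=0; red[215:]=0
    P=C[cv2.erode(red.astype(np.uint8),np.ones((3,3)))>0]-V0; s=(P[:,2]<112)&(P[:,2]>95)
    uv=np.argwhere(red&(np.abs(C[...,2]-119)<4))[:,::-1]; w=plane("side",uv,119)-V0
    print(f,"front",np.median((P@Y)[s]),"top rect",cv2.minAreaRect(np.c_[w@Xv,w@Y].astype(np.float32)),"mean uv",np.argwhere(red).mean(0)[::-1])
E
```

```text
t 22.60 x -15.09 z 109.5 theta 1.8 fx 7.86 fz -6.30 |F| 10.1 T 0.300 Nm
t 22.73 x -13.99 z 109.6 theta 2.9 fx 7.71 fz -6.25 |F| 10.0 T 0.302 Nm
side5 front 18.58038376365027 top rect ((-4.412723541259766, 10.287469863891602), (58.881736755371094, 23.141016006469727), 3.0551650524139404) mean uv [264.53894081 189.02180685]
side11 front 22.68013933879452 top rect ((-4.192108154296875, 15.345608711242676), (23.110448837280273, 60.61249542236328), 89.69490051269531) mean uv [262.97734628 189.40776699]
side12 front 20.622411215059653 top rect ((-4.195030212402344, 17.946928024291992), (60.062660217285156, 22.930652618408203), 3.2885050773620605) mean uv [262.29310345 189.77586207]
```

View pics/side12.png

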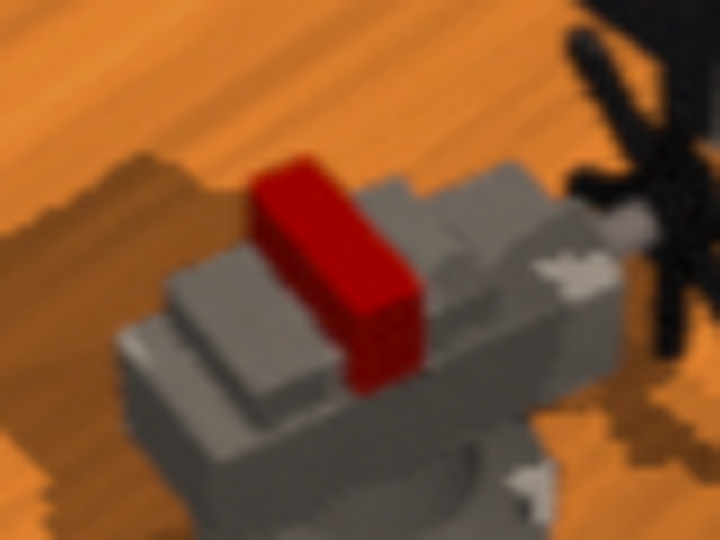

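The eraser's top face is now about flush with the fixed jaw in the view, so touch is imminent. Continuing one row at a time.

```bash
python3 -m handwheel '[{"tx":0.02,"ty":-0.005,"tz":0,"wx":0,"wy":0,"wz":0,"gripper":255}]' >/dev/null; python3 tq.py
python3 -m handwheel '[{"tx":0.02,"ty":-0.005,"tz":0,"wx":0,"wy":0,"wz":0,"gripper":255}]' >/dev/null; python3 tq.py
```

```text
t 22.90 x -13.05 z 109.5 theta 3.8 fx 6.80 fz -6.00 |F| 9.3 T 0.270 Nm
t 23.02 x -11.97 z 109.5 theta 4.8 fx 6.93 fz -5.98 |F| 9.3 T 0.282 Nm
```

```bash
python3 -m handwheel '[{"tx":0.02,"ty":-0.005,"tz":0,"wx":0,"wy":0,"wz":0,"gripper":255}]' >/dev/null; python3 tq.py
python3 -m handwheel '[{"tx":0.02,"ty":-0.005,"tz":0,"wx":0,"wy":0,"wz":0,"gripper":255}]' >/dev/null; python3 tq.py
```

```text
t 23.15 x -10.84 z 109.6 theta 5.9 fx 7.72 fz -5.14 |F| 9.3 T 0.322 Nm
t 23.27 x -9.78 z 109.6 theta 6.9 fx 7.01 fz -5.96 |F| 9.4 T 0.299 Nm
```

```bash
python3 -m handwheel '[{"tx":0.02,"ty":-0.005,"tz":0,"wx":0,"wy":0,"wz":0,"gripper":255}]' >/dev/null; python3 tq.py
python3 -m handwheel '[{"tx":0.02,"ty":-0.005,"tz":0,"wx":0,"wy":0,"wz":0,"gripper":255}]' >/dev/null; python3 tq.py
```

```text
t 23.40 x -8.72 z 109.5 theta 7.9 fx 6.21 fz -5.14 |F| 8.2 T 0.270 Nm
t 23.52 x -7.65 z 109.5 theta 8.9 fx 6.55 fz -6.32 |F| 9.2 T 0.293 Nm
```

```bash
python3 -m handwheel '[{"tx":0.02,"ty":-0.005,"tz":0,"wx":0,"wy":0,"wz":0,"gripper":255}]' >/dev/null; python3 tq.py
python3 -m handwheel '[{"tx":0.02,"ty":-0.005,"tz":0,"wx":0,"wy":0,"wz":0,"gripper":255}]' >/dev/null; python3 tq.py
```

```text
t 23.65 x -6.66 z 109.5 theta 9.8 fx 6.27 fz -4.40 |F| 7.7 T 0.279 Nm
t 23.77 x -5.64 z 109.4 theta 10.8 fx 7.57 fz -4.90 |F| 9.2 T 0.340 Nm
```

```bash
python3 -m handwheel '[{"tx":0.02,"ty":-0.005,"tz":0,"wx":0,"wy":0,"wz":0,"gripper":255}]' >/dev/null; python3 tq.py
python3 -m handwheel '[{"tx":0.02,"ty":-0.005,"tz":0,"wx":0,"wy":0,"wz":0,"gripper":255}]' >/dev/null; python3 tq.py
```

```text
t 23.90 x -4.66 z 109.4 theta 11.7 fx 6.54 fz -3.94 |F| 7.7 T 0.296 Nm
t 24.02 x -3.71 z 109.3 theta 12.7 fx 6.21 fz -3.22 |F| 7.0 T 0.280 Nm
```

```bash
python3 -m handwheel '[{"tx":0.02,"ty":-0.005,"tz":0,"wx":0,"wy":0,"wz":0,"gripper":255}]' >/dev/null; python3 tq.py
python3 -m handwheel '[{"tx":0.02,"ty":-0.005,"tz":0,"wx":0,"wy":0,"wz":0,"gripper":255}]' >/dev/null; python3 tq.py
```

```text
t 24.15 x -2.77 z 109.2 theta 13.6 fx 5.88 fz -3.29 |F| 6.9 T 0.269 Nm
t 24.27 x -1.86 z 109.1 theta 14.4 fx 6.56 fz -2.45 |F| 7.2 T 0.292 Nm
```

```bash
python3 -m handwheel '[{"tx":0.02,"ty":-0.005,"tz":0,"wx":0,"wy":0,"wz":0,"gripper":255}]' >/dev/null; python3 tq.py
python3 -m handwheel '[{"tx":0.02,"ty":-0.005,"tz":0,"wx":0,"wy":0,"wz":0,"gripper":255}]' >/dev/null; python3 tq.py
python3 -m handwheel '[{"tx":0.02,"ty":-0.005,"tz":0,"wx":0,"wy":0,"wz":0,"gripper":255}]' >/dev/null; python3 tq.py
```

```text
t 24.40 x -0.98 z 109.0 theta 15.3 fx 7.34 fz -1.78 |F| 7.6 T 0.319 Nm
t 24.52 x -0.07 z 108.9 theta 16.2 fx 6.39 fz -2.69 |F| 7.1 T 0.291 Nm
t 24.65 x 0.80 z 108.8 theta 17.0 fx 6.47 fz -2.39 |F| 6.9 T 0.292 Nm
```

```bash
python3 -m handwheel '[{"tx":0.02,"ty":-0.005,"tz":0,"wx":0,"wy":0,"wz":0,"gripper":255}]' >/dev/null; python3 tq.py
python3 -m handwheel '[{"tx":0.02,"ty":-0.005,"tz":0,"wx":0,"wy":0,"wz":0,"gripper":255}]' >/dev/null; python3 tq.py
```

```text
t 24.77 x 1.63 z 108.7 theta 17.8 fx 7.26 fz -0.77 |F| 7.4 T 0.305 Nm
t 24.90 x 2.43 z 108.5 theta 18.6 fx 7.05 fz -1.80 |F| 7.3 T 0.310 Nm
```

```bash
python3 -m handwheel '[{"tx":0.02,"ty":-0.005,"tz":0,"wx":0,"wy":0,"wz":0,"gripper":255}]' >/dev/null; python3 tq.py
python3 -m handwheel '[{"tx":0.02,"ty":-0.005,"tz":0,"wx":0,"wy":0,"wz":0,"gripper":255}]' >/dev/null; python3 tq.py
python3 -m handwheel '[{"tx":0.02,"ty":-0.005,"tz":0,"wx":0,"wy":0,"wz":0,"gripper":255}]' >/dev/null; python3 tq.py
```

```text
t 25.02 x 3.36 z 108.5 theta 19.5 fx 7.33 fz -0.37 |F| 7.3 T 0.302 Nm
t 25.15 x 4.08 z 108.3 theta 20.2 fx 7.12 fz -0.16 |F| 7.3 T 0.289 Nm
t 25.27 x 4.83 z 108.1 theta 20.9 fx 8.38 fz -0.02 |F| 8.4 T 0.337 Nm
```

```bash
python3 -m handwheel '[{"tx":0.02,"ty":-0.005,"tz":0,"wx":0,"wy":0,"wz":0,"gripper":255}]' >/dev/null; python3 tq.py
python3 -m handwheel '[{"tx":0.02,"ty":-0.005,"tz":0,"wx":0,"wy":0,"wz":0,"gripper":255}]' >/dev/null; python3 tq.py
python3 - <<'E'
from h import *
p,d=optics.snapshot('side'); np.savez('side13.npz',p=p,d=d)
crop('side',p,(225,160,305,220),9,'pics/side13.png')
E
```

```text
t 25.40 x 5.48 z 108.0 theta 21.6 fx 8.70 fz 1.54 |F| 9.1 T 0.322 Nm
t 25.52 x 5.85 z 107.8 theta 21.9 fx 8.85 fz -0.79 |F| 9.0 T 0.365 Nm
```

View pics/side13.png

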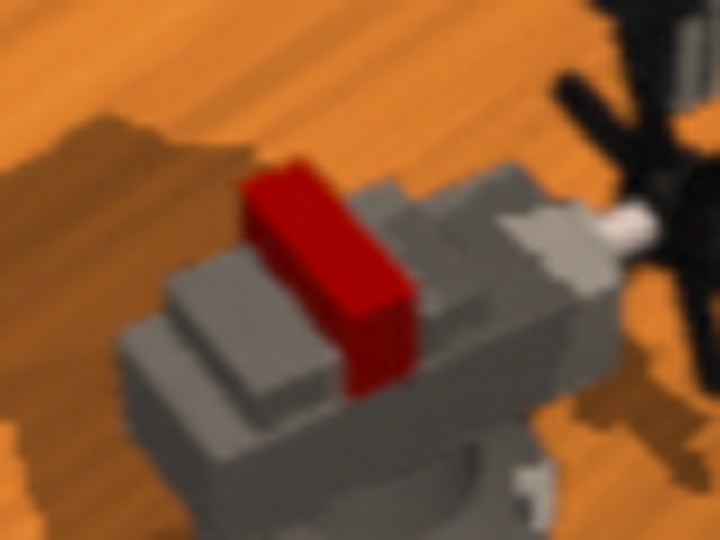

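Force is edging up (8.9 N), but the free pushes showed 8.2 N here, so this isn't conclusive yet. Continuing row by row.

```bash
python3 -m handwheel '[{"tx":0.02,"ty":-0.005,"tz":0,"wx":0,"wy":0,"wz":0,"gripper":255}]' >/dev/null; python3 tq.py
python3 -m handwheel '[{"tx":0.02,"ty":-0.005,"tz":0,"wx":0,"wy":0,"wz":0,"gripper":255}]' >/dev/null; python3 tq.py
```

```text
t 25.70 x 6.21 z 107.6 theta 22.3 fx 10.49 fz -0.65 |F| 10.6 T 0.427 Nm
t 25.82 x 6.60 z 107.5 theta 22.7 fx 11.60 fz -0.49 |F| 11.7 T 0.467 Nm
```

```bash
python3 -m handwheel '[{"tx":0.02,"ty":-0.005,"tz":0,"wx":0,"wy":0,"wz":0,"gripper":255}]' >/dev/null; python3 tq.py
```

```text
t 25.95 x 6.99 z 107.3 theta 23.1 fx 12.09 fz -1.40 |F| 12.2 T 0.501 Nm
```

Touch is clear: torque went from 0.30 to 0.50 (raw) over about 2°. Holding to read steady values.

```bash
for i in 1; do python3 -m handwheel '[{"tx":0,"ty":0,"tz":0,"wx":0,"wy":0,"wz":0,"gripper":255}]' >/dev/null; python3 tq.py; done; python3 -m handwheel '[{"tx":0,"ty":0,"tz":0,"wx":0,"wy":0,"wz":0,"gripper":255}]' >/dev/null; python3 tq.py
```

```text
t 26.07 x 7.01 z 107.3 theta 23.1 fx 11.49 fz -2.32 |F| 11.8 T 0.494 Nm
t 26.20 x 7.01 z 107.4 theta 23.1 fx 12.81 fz -1.03 |F| 12.9 T 0.523 Nm
```

Steady at about 12.3 N, raw torque about 0.505. Scaled to the free-run reading that gives roughly 0.49–0.54 N m, or about 34–44 N squeeze. Backing off straight away from the spoke.

```bash
python3 -m handwheel '[{"tx":-0.06,"ty":0.014,"tz":0,"wx":0,"wy":0,"wz":0,"gripper":255},{"tx":-0.08,"ty":0.02,"tz":0,"wx":0,"wy":0,"wz":0,"gripper":255},{"tx":0,"ty":0,"tz":0.3,"wx":0,"wy":0,"wz":0,"gripper":255},{"tx":0,"ty":0,"tz":0.5,"wx":0,"wy":0,"wz":0,"gripper":255},{"tx":0,"ty":-0.4,"tz":0.8,"wx":0,"wy":0,"wz":0,"gripper":255}]'
python3 -m handwheel '[{"tx":-0.6,"ty":-0.7,"tz":0.2,"wx":0,"wy":0,"wz":0,"gripper":255},{"tx":-0.6,"ty":-0.7,"tz":0.2,"wx":0,"wy":0,"wz":0,"gripper":255},{"tx":-0.6,"ty":-0.7,"tz":0,"wx":0,"wy":0,"wz":0,"gripper":255},{"tx":0,"ty":0,"tz":0,"wx":0,"wy":0,"wz":0,"gripper":255}]'
python3 - <<'E'
from h import *
for n in("side","top"):
    p,d=optics.snapshot(n); np.savez(n+"14.npz",p=p,d=d); crop(n,p,(200,120,330,220) if n=="side" else (210,150,340,250),6,f"pics/{n}14.png")
    q=p.astype(int); C=cloud(n,d); red=(q[...,0]>1.9*q[...,1]+20)&(q[...,1]<60)&(np.abs(C[...,2]-119)<6)&(np.abs(C[...,0]-530)<50)&(np.abs(C[...,1]-30)<45)
    w=plane(n,np.argwhere(red)[:,::-1],119)-V0; print(n,red.sum(),cv2.minAreaRect(np.c_[w@Xv,w@Y].astype(np.float32)))
    p0=np.load(n+"0.npz")["p"]; cv2.imwrite(f"pics/diff_{n}.png",cv2.absdiff(p0,p))
print(manip.get_obs()["t"])
E
```

```text
t: 26.82
position: [516.5, -99.5, 191.3]
ee_rot: [0.0, 0.117, 0.993, 0.0]
contact_force: [1.3, -0.9, -0.5]
grip_width: -0.3
t: 27.32
position: [425.5, -207.3, 211.8]
ee_rot: [0.002, 0.12, 0.993, -0.001]
contact_force: [0.7, 0.9, -0.2]
grip_width: 0.1
side 175 ((-3.4468135833740234, 20.44247055053711), (23.664920806884766, 62.92134094238281), 88.61266326904297)
top 197 ((0.5876674652099609, 16.093425750732422), (21.08809471130371, 59.73473358154297), 89.46736145019531)
27.425
```

View pics/side14.png

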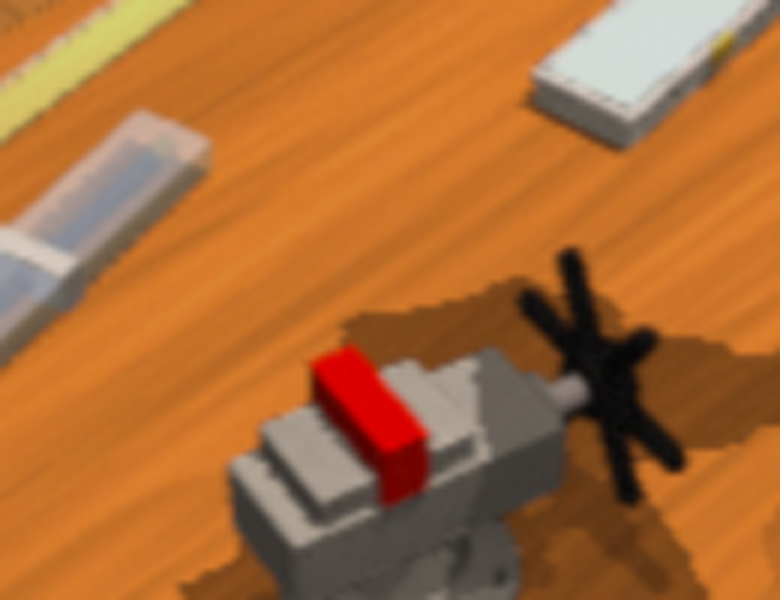

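View pics/top14.png

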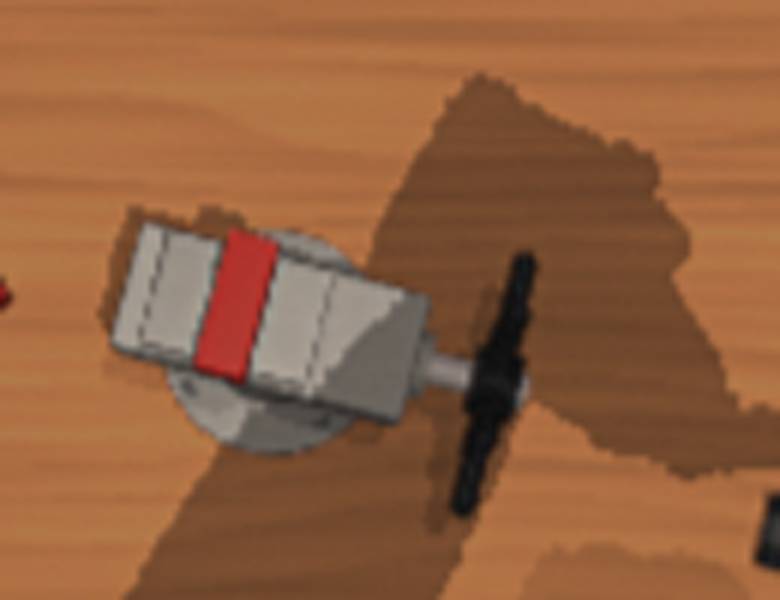

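View pics/diff_side.png

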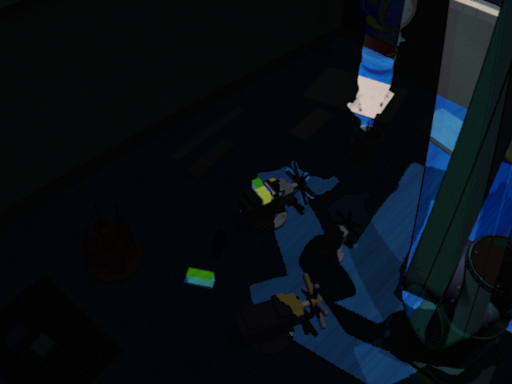

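The eraser at side crop (370,420) and top crop (237,305) is upright, square and flush against both jaws. The difference image shows changes only in the eraser, wheel and jaw, plus the arm and its shadows. Handing in.

```bash
python3 -c "
from station import manip
print(manip.job_done()); o=manip.get_obs(); print(o['t'],o['contact_force'])"
```

```text
the job is handed in; nothing more can be done
None
the job is handed in; nothing more can be done
```

The eraser is clamped in the large grey vice and the job is handed in at about 27 s; no verdict was reported.

**Placing:** I took the leftmost red eraser by its ends and stood it on the bed between the jaws. I let go after feeling about 4 N of contact with the bed.

**Tightening:** I pushed the star wheel with the closed fingers over three spokes, about 165° in all. After the first touch I went about 1 mm at a time. The push rose from about 7 N running free to a steady 12 N. That is roughly 0.49–0.54 N m, so I estimate 34–44 N of squeeze. The highest wheel push I read was about 13.5 N; forces were only read between moves.

**Last checks:**
- **Fit:** both cameras show the eraser upright, flush against both jaws and square to about 1.5°.
- **Position along the jaws:** its middle is within about 4 mm of the jaws' middle.
- **Surroundings:** the difference picture from the side camera shows nothing else moved. I didn't view the top one, and the arm partly covers the mug in the side view.

**What disagreed or is uncertain:**
- The two cameras differ by about 4 mm on the eraser's position across the gap. Both put it 2–6 mm farther towards the fixed jaw than is physically possible, so I trusted the visible contact with the jaw rather than those numbers.
- The squeeze comes from wrist force and an assumed contact point, and my free-run torque readings ranged from 0.27 to 0.46 N m around the stated 0.32. I did not measure it again after letting go.

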